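# Load a clicking sample carousel through its port

## Robot

A 6-joint arm with a two-finger parallel gripper is mounted at the origin on a cart in front of the work surface, level with it; the furniture and walls round the work are solid. World frame = base frame: x ahead of the robot, y to its left, z up, the work surface at z = 0. Lengths are in m, angles in degrees, forces in N, time in s.
With the tool pointing down it reaches from about 0.3 to 0.75 m from the base axis. Payload 8.5 kg.
Tool frame: the origin (TCP) lies at the very end of the fingers, on their centre line; the grasp point (between the pads) lies 19 mm behind it (env.hold_point_z is the distance from the TCP to the grasp point, in m); z points along the fingers, y is the line along which they close (so a half turn about z gives the same grasp; the last joint's range is limited). The gripper opens to 85 mm and grips with 20 to 120 N. Pads are 22 mm wide; open, the fingers measure 114 mm over their backs; the gripper's body (76 mm by 85 mm) begins 54 mm behind the grasp point. The pads swing forward as they close: fully open they stand 13 mm farther back than shut.
Start: joints at [50.919, 21.807, 74.336, -0, 83.858, -12.336], TCP at [0.248, 0.491, 0.231] pointing down, gripper open.
Joint ranges: [-178.18, 178.18], [-50.72, 133.34], [12.68, 142.11], [-81.47, 261.47], [9.98, 163.14], [-165.26, 165.26]. Speed limits (degrees/s): [136.94, 136.94, 180, 180, 180, 180].

## Interface

Orientations are given as a 3x3 rotation matrix whose columns are the frame's x, y, z axes.
In Python, from rig import env, optics gives the robot as it stands.
- The arm moves only by the shell command python3 -m jog 'ROWS' [OPENING] [FORCE]. ROWS is JSON, a list of rows, each an object with "linear": the shift along the tool's x, y, z in units of 40 mm (1.0 is 40 mm), a list of three; "roll": the turn about the tool's z in units of 5 degrees (1.0 is 5 degrees). A call has 1 to 12 rows; each row shifts and turns the commanded pose from where the row before left it, along the tool's axes as they then stand; what a row does not reach is not made up. A row lasts 1/12 s, in which the tool goes at most 41.7 mm and 7.16 degrees, less where a joint would pass 70% of its speed; a pose out of reach is approached as far as the arm can. A call is refused whole if a number of a shift passes 1 or a number of a turn 1, either way. A call with a gripper value outside its range is refused whole. OPENING is the opening, from -1 (shut) to 1 (fully open), set as the call begins (- or left out, the last holds). The fingers move at their own pace and stop on an object; FORCE is the grip in N (left out, the last holds). Time passes only in rows, so rows that do not move let the fingers close. It gives the time, the measured TCP pose, the force, the opening and the grip force at its end, in the units of the state.
- env.observe(): the state, without advancing time (a new reading comes with each control period).
- optics.get_image(name): name is "scene" or "top" or "wrist"; returns the picture (480x640x3 uint8, red, green, blue); there is no depth.
- optics.calibration(name): a dict with "fov_y" (degrees; the focal length in pixels is half the picture's height over the tangent of half this angle, whatever the lens; pixels are square), "cx", "cy" (the principal point, pixels), "T" (4x4, takes a point from camera to world coordinates). Camera axes: x right, y down, z forward; pixel columns grow to the right and rows downward; lengths in m; the calibration is good to about 2 mm. A picture is of the moment at which its call begins: read the wrist's pose just before it. calibration takes no time and is no camera call; for the wrist camera it gives the pose at the moment of the call.
- env.close_job(): hands the job in; it is judged then, once.
The state is a dict: "time_s": time; "q": joint angles; "qvel": joint speeds; "joint_efforts": joint torques, N m; "position": TCP position; "tool_rot": TCP orientation; "ft_force": force on the tool from outside, world axes, zero at the start; "wrist_torque": the same for the moment, N m; "grip_width": finger opening in m; "gripper_force": force on a finger pad.
Only numpy, scipy, OpenCV 4.12 (cv2) and the standard library are available. Lean on these libraries where they do the work, as an engineer would, in place of code of your own. Each camera call takes 0.05 s, during which the arm holds its last target. There are 200 camera calls.

## Task

Take the blue lid off the carousel's loading port, and by turning the black knob click by click bring each place in turn to the port and stand every pot on the bench upright and centred on the stand of its cap's colour. Then turn the wheel to its parked place, with the blank black place at the port, and lay the lid back squarely over the port, leaving everything released and the other things on the bench where they are.

Things in the scene. Friction and masses are not known exactly. Their poses are not given: they have to be found in the camera images.
- carousel: Fixed carousel, white base under a clear cover on four posts. Origin on the bench under the wheel's axis, z up, -x from that axis towards the loading port. Cover: height 98 to 104 mm, x -142..128, y -128..128 mm in this frame, solid but for the port: x -128..-53, y -65..65 mm, grey rim. Pots get in only there.
- port (a point): Centre of the loading port at the level of the cover's top, 104 mm over the bench, 90 mm from the wheel's axis; axes as the carousel's.
- wheel (a joint): Angle of the six-place wheel, rad, growing counterclockwise seen from above. A detent clicks at each multiple of pi/3 from 0 to 5.236 (between clicks it springs to the nearest; about 0.15 N m to pass); hard stops 0.15 rad past both ends, no full turn. At the port: 0 blank black (parked), click 1 red, 2 yellow, 3 green, 4 blue, 5 spare white.
- knob_grip (a point): Grip point of the wheel's black knob, on the axis, 137 mm over the bench. The knob is a bar 44 mm long (x of this frame), 14 mm wide, height 113 to 149 mm; it turns with the wheel (at wheel = 0 the axes are the carousel's). The 60 mm disc below it turns too; its six coloured dots show where the places under the cover are.
- port_lid: Loose blue lid of the port, plate 92 (x) x 152 (y) x 8 mm, origin under its centre, with a white upright handle bar on top: 50 mm long along x, 14 mm wide (y), from 8 to 40 mm above the underside. At the start it lies on the cover over the port. In place: origin at point port, x along the carousel's x (either way round).
- red_pot: Sample pot, white with a red cap, 48 mm diameter, 42 mm tall, 0.09 kg, upright on the bench at the start (may be absent); origin at the centre of its underside, z up to the cap.
- red_stand (a point): Centre of the top of the red stand on the wheel: a post 32 mm in diameter and 16 mm tall, top 46 mm over the bench, 90 mm from the axis; turns with the wheel.
- yellow_pot: Sample pot, white with a yellow cap, 48 mm diameter, 42 mm tall, 0.09 kg, upright on the bench at the start (may be absent); origin at the centre of its underside, z up to the cap.
- yellow_stand (a point): Centre of the top of the yellow stand on the wheel: a post 32 mm in diameter and 16 mm tall, top 46 mm over the bench, 90 mm from the axis; turns with the wheel.
- green_pot: Sample pot, white with a green cap, 48 mm diameter, 42 mm tall, 0.09 kg, upright on the bench at the start (may be absent); origin at the centre of its underside, z up to the cap.
- green_stand (a point): Centre of the top of the green stand on the wheel: a post 32 mm in diameter and 16 mm tall, top 46 mm over the bench, 90 mm from the axis; turns with the wheel.
- blue_pot: Sample pot, white with a blue cap, 48 mm diameter, 42 mm tall, 0.09 kg, upright on the bench at the start (may be absent); origin at the centre of its underside, z up to the cap.
- blue_stand (a point): Centre of the top of the blue stand on the wheel: a post 32 mm in diameter and 16 mm tall, top 46 mm over the bench, 90 mm from the axis; turns with the wheel.
- spare_stand (a point): The same for the white spare stand, which stays empty.
- bottle_buffer: Bystander: reagent bottle with blue cap, 66 mm diameter, 100 mm tall; origin under its centre.
- petri_stack: Bystander: stack of dishes, 62 mm diameter, 35 mm tall; origin under its centre.
- timer: Bystander: bench timer 58 x 68 x 29 mm; origin under its centre.

How it is judged (in metres and radians):
On the way, in this order (a step that is already met when the one before it is completed fails the run):
1. the lid has been taken off the port (horizontal distance between port_lid and port above 0.1 m), for 0.2 s.
2. every pot stands on the stand of its colour, let go (distance between red_pot and red_stand below 0.012 m and angle between each of red_pot, yellow_pot, green_pot, blue_pot's own z axis and vertical below 0.12 rad and linear speed of each of red_pot, yellow_pot, green_pot, blue_pot below 0.03 m/s and distance between yellow_pot and yellow_stand below 0.012 m and distance between green_pot and green_stand below 0.012 m and distance between blue_pot and blue_stand below 0.012 m and contact force between the fingers and red_pot below 0.05 N and contact force between the fingers and yellow_pot below 0.05 N and contact force between the fingers and green_pot below 0.05 N and contact force between the fingers and blue_pot below 0.05 N), for 0.2 s.
At the end, for the whole second after the job is handed in: Every pot present stands upright (within 0.12 rad) with the centre of its underside within 12 mm of the centre of its own stand's top; the wheel rests at 0 (within 0.12 rad); the lid lies flat on the cover, its centre within 10 mm of the port's and square to it within 0.15 rad; all at rest (distance between red_pot and red_stand below 0.012 m and angle between each of red_pot, yellow_pot, green_pot, blue_pot's own z axis and vertical below 0.12 rad and linear speed of each of red_pot, yellow_pot, green_pot, blue_pot below 0.03 m/s and distance between yellow_pot and yellow_stand below 0.012 m and distance between green_pot and green_stand below 0.012 m and distance between blue_pot and blue_stand below 0.012 m and value of joint wheel between -0.12 and 0.12 rad and distance between port_lid and port below 0.01 m and angle between port_lid's own z axis and vertical below 0.06 rad and angle between the x axis of port_lid and the x axis of carousel, either way round below 0.15 rad and linear speed of port_lid below 0.02 m/s); the robot touches nothing.
It fails at once if the bottle buffer is moved more than 3 cm or tipped (distance of bottle_buffer from where it was at the start of the episode above 0.03 m or angle between bottle_buffer's own z axis and vertical above 0.35 rad).
It fails at once if the petri stack is moved more than 3 cm or tipped (distance of petri_stack from where it was at the start of the episode above 0.03 m or angle between petri_stack's own z axis and vertical above 0.35 rad).
It fails at once if the timer is moved more than 3 cm or tipped (distance of timer from where it was at the start of the episode above 0.03 m or angle between timer's own z axis and vertical above 0.35 rad).
Of red_pot, yellow_pot, green_pot, blue_pot only 2 to 4 are there at a start; the rules pass over those that are not, and their reading is None.
At some moment in a run one of port_lid may be knocked a few centimetres aside while the robot is not near it.
Once in a run the grip may slacken for a moment while it holds something.
It also fails if it takes over 210 s, if anything falls off the work surface, if the arm or the gripper's body presses on something with over 40 N, if the wrist force passes 120 N, or if a joint passes its speed limit or range.

## Working session

There is one attempt and no reset: what is moved stays moved. The work goes in short steps, Python scripts to look and compute and a shell command to move; the robot and the scene stay as the last step left them, time stands still between calls to the robot, and variables do not carry over. Pictures are saved under pics/ and viewed, at most 14 in all, crops included, and the job is handed in when it is done.

```bash
mkdir -p pics; ls
python3 - <<'E'
from rig import env, optics
import cv2,numpy as np
s=env.observe(); print(s['time_s'],s['position'],np.round(s['tool_rot'],3).tolist(),s['grip_width'],env.hold_point_z)
for n in ['scene','top','wrist']:
    c=optics.calibration(n); print(n,c['fov_y'],c['cx'],c['cy'],np.round(c['T'],4).tolist())
    im=optics.get_image(n); np.save(f'pics/{n}0.npy',im); cv2.imwrite(f'pics/{n}0.png',im[:,:,::-1])
E
```

```text
pics
0.0 [0.24733745 0.49091388 0.23070333] [[-0.893, 0.45, -0.001], [0.45, 0.893, -0.001], [0.0, -0.001, -1.0]] 0.08541053779376329 0.0187
scene 57.1873400033556 319.82966579764934 241.89404604686194 [[0.6337, -0.3738, 0.6772, -0.3109], [-0.7732, -0.2795, 0.5692, -0.6961], [-0.0235, -0.8844, -0.4662, 0.6668], [0.0, 0.0, 0.0, 1.0]]
top 45.29537095334886 316.55634496564517 233.50155346667952 [[-0.0285, -0.9922, 0.1211, 0.2934], [-0.9995, 0.0294, 0.0064, -0.0051], [-0.0099, -0.1208, -0.9926, 1.7415], [0.0, 0.0, 0.0, 1.0]]
wrist 59.61417115884827 320.8797376190528 246.39409752023406 [[0.4508, 0.8492, 0.2751, 0.1764], [0.8926, -0.4283, -0.1405, 0.5282], [-0.0015, 0.3089, -0.9511, 0.3731], [0.0, 0.0, 0.0, 1.0]]
```

View pics/scene0.png

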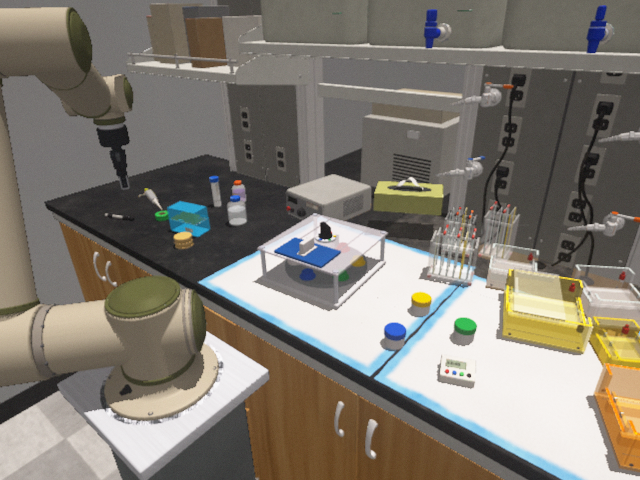

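View pics/top0.png

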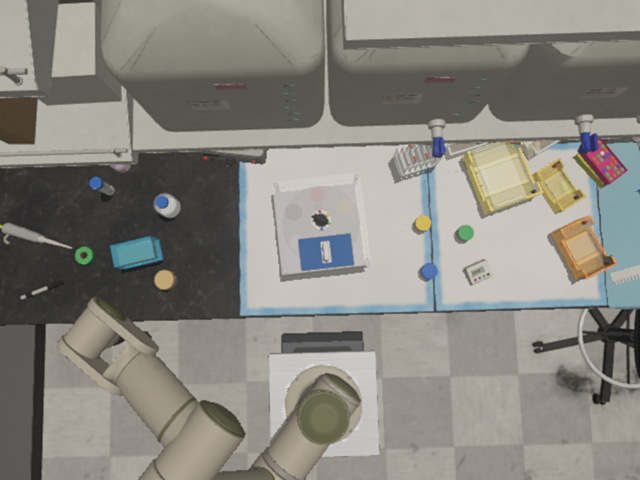

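The scene view shows three pots: blue (395,335), yellow (421,302) and green (465,328). There is no red pot. The timer is at (458,370) and the carousel with its blue lid around (308,250). The top view shows the same things: lid around (326,252), knob (320,219), yellow (423,222), green (466,232), blue (429,271), petri stack (165,280) and bottle (167,205).

```bash
cat > h.py <<'E'
import cv2, numpy as np
from rig import env, optics
R=dict(blue=((100,130,50),(125,255,255)),yellow=((22,150,120),(33,255,255)),green=((55,130,50),(85,255,255)),red=((0,150,80),(6,255,255)),cyan=((90,60,100),(100,255,255)))
def K(c): return 240/np.tan(np.radians(c['fov_y']/2))
def ray(c,uv):
    T=np.array(c['T']); d=np.array([(uv[0]-c['cx'])/K(c),(uv[1]-c['cy'])/K(c),1.])
    return T[:3,3],T[:3,:3]@d
def plane(c,uv,z):
    o,d=ray(c,uv); return o+d*(z-o[2])/d[2]
def tri(c1,p1,c2,p2):
    o1,d1=ray(c1,p1);o2,d2=ray(c2,p2)
    s=np.linalg.lstsq(np.c_[d1,-d2],o2-o1,rcond=None)[0]
    a=o1+s[0]*d1;b=o2+s[1]*d2; return (a+b)/2,np.linalg.norm(a-b)
def proj(c,P):
    T=np.array(c['T']);p=T[:3,:3].T@(np.array(P)-T[:3,3]);return np.array([c['cx'],c['cy']])+K(c)*p[:2]/p[2]
def mask(im,lo,hi=None):
    if hi is None: lo,hi=R[lo]
    return cv2.inRange(cv2.cvtColor(im,cv2.COLOR_RGB2HSV),np.array(lo),np.array(hi))
def blobs(m,amin=30):
    n,l,s,c=cv2.connectedComponentsWithStats(m)
    return sorted([(int(s[i,4]),np.round(c[i],1).tolist(),s[i,:4].tolist()) for i in range(1,n) if s[i,4]>=amin],reverse=True)
def snap(name,tag=None):
    s=env.observe(); c=optics.calibration(name); im=optics.get_image(name)
    if tag: cv2.imwrite(f'pics/{tag}.png',im[:,:,::-1])
    return s,c,im
def state():
    s=env.observe(); r=np.array(s['tool_rot'])
    print('t',round(s['time_s'],2),'p',np.round(s['position'],4),'yaw x',round(np.degrees(np.arctan2(r[1,0],r[0,0])),2),'g',s['grip_width'])
    return s
def rows(target,yaw=None):
    """rows needed (tool units) to TCP target; yaw = wanted heading (deg) of tool y, mod 180"""
    s=env.observe(); r=np.array(s['tool_rot']); d=r.T@(np.array(target)-s['position'])/0.04
    print('linear units',np.round(d,2),'n',np.ceil(np.abs(d).max()))
    if yaw is not None:
        y=np.degrees(np.arctan2(r[1,1],r[0,1])); e=(yaw-y+90)%180-90
        print('tool roll units (5deg):',round(-e/5,2),'q6',round(s['q'][5],1))
E
python3 - <<'E'
from h import *
im={n:np.load(f'pics/{n}0.npy') for n in('scene','top')}
for n in im:
    for k in R:
        print(n,k,blobs(mask(im[n],k),40)[:8])
E
```

```text
scene blue [(790, [307.8, 253.0], [275, 238, 65, 29]), (506, [596.4, 29.9], [587, 5, 19, 48]), (374, [431.0, 27.8], [425, 9, 15, 39]), (292, [395.0, 331.0], [385, 323, 21, 17]), (131, [307.1, 274.4], [300, 269, 15, 11]), (55, [234.7, 198.0], [230, 195, 10, 7]), (53, [213.5, 178.3], [209, 175, 10, 7])]
scene yellow [(1699, [540.3, 329.1], [504, 284, 79, 66]), (792, [609.6, 346.8], [590, 317, 50, 51]), (217, [421.1, 299.1], [412, 292, 19, 15]), (150, [581.3, 314.3], [566, 297, 27, 30]), (66, [572.4, 280.1], [560, 276, 23, 12]), (55, [359.1, 262.5], [353, 258, 12, 8])]
scene green [(217, [465.2, 324.2], [455, 318, 21, 13]), (105, [161.6, 215.8], [155, 210, 14, 11])]
scene red [(40, [625.4, 329.2], [622, 325, 7, 9])]
scene cyan [(2155, [457.4, 396.8], [375, 288, 199, 192]), (1311, [297.8, 327.0], [199, 251, 194, 125]), (945, [188.7, 217.7], [167, 201, 43, 36]), (151, [441.6, 297.1], [430, 286, 25, 26]), (108, [414.2, 325.6], [406, 317, 19, 21]), (48, [401.7, 245.8], [386, 240, 31, 12])]
top blue [(222, [323.2, 259.9], [300, 243, 53, 27]), (171, [429.1, 270.7], [422, 264, 15, 15]), (138, [586.1, 141.4], [582, 133, 9, 19]), (121, [95.5, 182.5], [89, 177, 14, 12]), (116, [438.5, 145.1], [434, 138, 11, 16]), (104, [161.5, 201.6], [156, 196, 12, 12]), (64, [319.2, 238.4], [299, 236, 42, 6]), (58, [594.8, 141.4], [592, 134, 6, 17])]
top yellow []
top green []
top red []
top cyan [(1184, [135.7, 252.0], [110, 236, 53, 33]), (553, [243.7, 264.9], [239, 193, 28, 123]), (489, [578.4, 299.0], [533, 273, 75, 35]), (292, [487.7, 306.1], [448, 302, 78, 9]), (242, [425.3, 299.5], [407, 279, 27, 33]), (232, [297.9, 311.1], [267, 308, 59, 7]), (225, [379.2, 309.2], [354, 306, 49, 7]), (220, [595.3, 208.4], [590, 180, 12, 62])]
```

Run:
```python
from h import *
im=np.load('pics/top0.npy'); sc=np.load('pics/scene0.npy'); ct=optics.calibration('top'); cs=optics.calibration('scene')
h=cv2.cvtColor(im,cv2.COLOR_RGB2HSV)
for p in [(423,222),(466,232),(429,271),(310,245),(340,260)]: print(p,h[p[1],p[0]])
top={}
for k,p,lo,hi in [('yellow',(423,222),(15,100,80),(35,255,255)),('green',(466,232),(50,100,40),(90,255,255)),('blue',(429,271),(100,100,40),(125,255,255))]:
    b=[b for b in blobs(mask(im,lo,hi),20) if np.hypot(*(np.array(b[1])-p))<10][0]
    top[k]=b[1]; print(k,b, plane(ct,b[1],.042))
for k,p in dict(yellow=(421.1,299.1),green=(465.2,324.2),blue=(395,331)).items(): print(k,tri(ct,top[k],cs,p))
m=mask(im,(103,80,40),(118,255,255)); m[:,:290]=0;m[:,360:]=0;m[:225]=0;m[280:]=0
m=cv2.morphologyEx(m,cv2.MORPH_CLOSE,np.ones((13,13)))
c=max(cv2.findContours(m,0,2)[0],key=cv2.contourArea); bx=cv2.boxPoints(cv2.minAreaRect(c)); print(bx)
P=np.array([plane(ct,p,.112) for p in bx]); print(P,P.mean(0))
print([ (np.linalg.norm(P[i]-P[i-1]), np.degrees(np.arctan2(*(P[i]-P[i-1])[1::-1]))) for i in range(4)])
print('knob', plane(ct,(320,219),.149), tri(ct,(320,219),cs,(325,231)))
print('petri',plane(ct,(165,280),.035),'bottle',plane(ct,(161.5,201.6),.1),'timer',plane(ct,(478,272),.029))
```

```text
(423, 222) [ 24 139 207]
(466, 232) [ 66 107 165]
(429, 271) [110 133 176]
(310, 245) [108 127 150]
(340, 260) [107 128 151]
yellow (196, [422.6, 222.8], [415, 216, 16, 15]) [ 0.52337299 -0.31074155  0.042     ]
green (162, [465.1, 232.4], [458, 226, 15, 14]) [ 0.49086081 -0.4352097   0.042     ]
blue (200, [429.2, 270.6], [422, 263, 16, 16]) [ 0.38068556 -0.32294344  0.042     ]
yellow (array([ 0.52471661, -0.31256508,  0.0337032 ]), np.float64(0.0007767875142546682))
green (array([ 0.49204317, -0.4375269 ,  0.03738809]), np.float64(0.002542259834324792))
blue (array([ 0.38123989, -0.32468559,  0.03359011]), np.float64(0.0004106882868211148))
[[296.8219  229.78976]
 [348.59418 223.81604]
 [353.2365  264.04962]
 [301.46423 270.02335]]
[[ 0.5044617   0.0614376   0.112     ]
 [ 0.51727147 -0.08694934  0.112     ]
 [ 0.40185693 -0.09604405  0.112     ]
 [ 0.38919874  0.05108046  0.112     ]] [ 0.45319721 -0.01761883  0.112     ]
[(np.float64(0.11572735985282952), np.float64(5.134616427699592)), (np.float64(0.14893883210592235), np.float64(-85.06607406902904)), (np.float64(0.11577231808495689), np.float64(-175.49437963138413)), (np.float64(0.14766805001466357), np.float64(94.9174615853928))]
knob [ 0.52816429 -0.00565041  0.149     ] (array([ 0.53204892, -0.00624331,  0.12630671]), np.float64(0.0015821510562647942))
petri [0.37589695 0.45937489 0.035     ] bottle [0.60015303 0.45265015 0.1       ] timer [ 0.37301376 -0.46960851  0.029     ]
```

```bash
python3 -c "
from h import *
rows((0.44,-0.012,0.25),95)"; sed -n 1,5p /dev/null; python3 -m jog '[{"linear":[0,0,-0.3],"roll":0}]' 1
```

```text
linear units [-9.96 -9.06 -0.47] n 10.0
tool roll units (5deg): -6.35 q6 -12.3
time_s: 0.23
position: [0.2469, 0.4904, 0.2412]
tool_rot: [[-0.893, 0.45, -0.003], [0.45, 0.893, -0.004], [0.001, -0.005, -1.0]]
ft_force: [-0.3, 0.2, -0.0]
grip_width: 0.0856
gripper_force: 0.0
```

```bash
python3 -m jog '[{"linear":[-0.7,-0.64,0]},{"linear":[-0.7,-0.64,0]},{"linear":[-0.7,-0.64,0]},{"linear":[-0.7,-0.64,0]},{"linear":[-0.7,-0.64,0]},{"linear":[-0.7,-0.64,0]},{"linear":[-0.7,-0.64,0]},{"linear":[-0.7,-0.64,0]},{"linear":[-0.7,-0.64,0]},{"linear":[-0.7,-0.64,0]},{"linear":[-0.7,-0.64,0]},{"linear":[-0.7,-0.64,0]}]' | sed -n 1,3p; python3 -m jog '[{"linear":[-0.8,-0.7,0]},{"linear":[-0.76,-0.68,0]},{"linear":[0,0,-0.2],"roll":-1},{"linear":[0,0,0],"roll":-1},{"linear":[0,0,0],"roll":-1},{"linear":[0,0,0],"roll":-1},{"linear":[0,0,0],"roll":-1},{"linear":[0,0,0],"roll":-1},{"linear":[0,0,0],"roll":-0.35},{"linear":[0,0,0]},{"linear":[0,0,0]}]'
python3 - <<'E'
from h import *
s,c,im=snap('wrist','w1'); np.save('pics/w1.npy',im); np.save('pics/w1c.npy',c,allow_pickle=True); state(); print(s['q'])
E
```

```text
t 0.28 p [0.2477 0.4913 0.2448] yaw x 153.25 g 0.0855294782907723
[ 5.09167383e+01  2.14472859e+01  7.32352117e+01 -2.58150666e-03
  8.56000664e+01 -1.23361721e+01]invalid input
invalid input
```

View pics/w1.png

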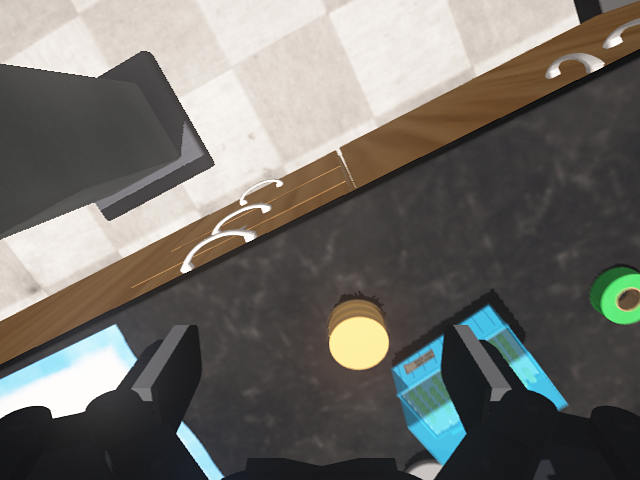

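The rows need both keys, so nothing moved. The picture still shows the petri stack (358,340) from the start pose.

```bash
python3 -m jog '[{"linear":[-0.7,-0.64,0],"roll":0},{"linear":[-0.7,-0.64,0],"roll":0},{"linear":[-0.7,-0.64,0],"roll":0},{"linear":[-0.7,-0.64,0],"roll":0},{"linear":[-0.7,-0.64,0],"roll":0},{"linear":[-0.7,-0.64,0],"roll":0},{"linear":[-0.7,-0.64,0],"roll":0},{"linear":[-0.7,-0.64,0],"roll":0},{"linear":[-0.7,-0.64,0],"roll":0},{"linear":[-0.7,-0.64,0],"roll":0},{"linear":[-0.7,-0.64,0],"roll":0},{"linear":[-0.7,-0.64,0],"roll":0}]' | sed -n 1,3p; python3 -m jog '[{"linear":[-0.8,-0.7,0],"roll":0},{"linear":[-0.76,-0.68,0],"roll":0},{"linear":[0,0,-0.2],"roll":-1},{"linear":[0,0,0],"roll":-1},{"linear":[0,0,0],"roll":-1},{"linear":[0,0,0],"roll":-1},{"linear":[0,0,0],"roll":-1},{"linear":[0,0,0],"roll":-1},{"linear":[0,0,0],"roll":-0.35},{"linear":[0,0,0],"roll":0},{"linear":[0,0,0],"roll":0}]'
python3 - <<'E'
from h import *
s,c,im=snap('wrist','w2'); np.save('pics/w2.npy',im); np.save('pics/w2c.npy',c,allow_pickle=True); state(); print(s['q'])
E
```

```text
time_s: 1.28
position: [0.4095, 0.0637, 0.2433]
tool_rot: [[-0.893, 0.45, 0.001], [0.45, 0.893, -0.0], [-0.0, 0.0, -1.0]]
time_s: 2.2
position: [0.4398, -0.011, 0.2512]
tool_rot: [[-0.996, -0.086, -0.0], [-0.086, 0.996, 0.0], [0.0, 0.0, -1.0]]
ft_force: [-0.6, 0.6, -0.2]
grip_width: 0.0855
gripper_force: 0.0
t 2.25 p [ 0.4398 -0.0109  0.2512] yaw x -175.06 g 0.08530455501741595
[-1.69193323e+01  9.74499274e+00  8.82434679e+01 -4.52570472e-05
  8.20150465e+01 -1.11852704e+02]
```

View pics/w2.png

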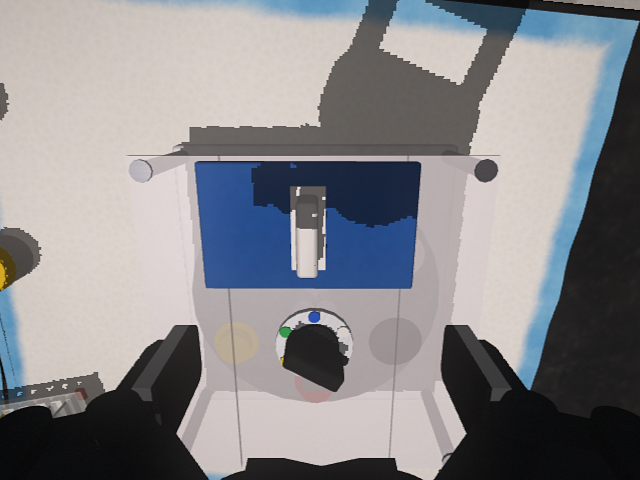

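The lid is at (308,225) with its white handle top at (308,240). The knob bar is turned about 60° with the blue dot (314,316) at the port side, so the wheel stands at click 4 (blue). The ghosts of the yellow stand (237,342) and the black place (395,342) agree with that.

```bash
python3 -m jog '[{"linear":[0,0.8,0.5],"roll":0},{"linear":[0,0.7,0.5],"roll":0},{"linear":[0,0,0],"roll":0},{"linear":[0,0,0],"roll":0}]' | sed -n 1,2p
cat >> h.py <<'E'
def lid(im):
    m=mask(im,(100,110,30),(125,255,255)); m=cv2.morphologyEx(m,cv2.MORPH_CLOSE,np.ones((5,5)))
    cs=cv2.findContours(m,cv2.RETR_EXTERNAL,2)[0]; c=max(cs,key=cv2.contourArea)
    q=cv2.approxPolyDP(cv2.convexHull(c),12,True)[:,0].astype(float)
    return q,cv2.contourArea(c)
E
python3 - <<'E'
from h import *
s,c2,im2=snap('wrist','w3'); np.save('pics/w3.npy',im2); np.save('pics/w3c.npy',c2,allow_pickle=True); state()
im1=np.load('pics/w2.npy'); c1=np.load('pics/w2c.npy',allow_pickle=True).item()
for c,im in((c1,im1),(c2,im2)):
    q,a=lid(im); P=np.array([plane(c,p,.112) for p in q]); print(q.tolist(),a); print(np.round(P,4).tolist(),P.mean(0))
    print([(round(np.linalg.norm(P[i]-P[i-1]),4),round(np.degrees(np.arctan2(*(P[i]-P[i-1])[1::-1])),1)) for i in range(len(P))])
    hm=cv2.inRange(cv2.cvtColor(im,cv2.COLOR_RGB2HSV),np.array((0,0,0)),np.array((180,40,255)))
    r=np.zeros_like(hm); cv2.fillConvexPoly(r,q.astype(int),255); r=cv2.erode(r,np.ones((9,9)))
    print('handle',blobs(hm&r,50)[:3])
    d=cv2.inRange(im,np.array((0,0,0)),np.array((60,60,60)))
    print('dark',[b for b in blobs(d,300)])
E
```

```text
time_s: 2.58
position: [0.4341, 0.0497, 0.2107]
t 2.63 p [0.4348 0.0489 0.2115] yaw x -174.97 g 0.08545047015280867
[[195.0, 163.0], [418.0, 162.0], [411.0, 286.0], [207.0, 287.0]] 26927.5
[[0.4008, -0.0968, 0.112], [0.3876, 0.0506, 0.112], [0.4763, 0.0595, 0.112], [0.4898, -0.0887, 0.112]] [ 0.43863376 -0.01885595  0.112     ]
[(np.float64(0.0893), np.float64(-174.8)), (np.float64(0.1479), np.float64(95.1)), (np.float64(0.0892), np.float64(5.7)), (np.float64(0.1488), np.float64(-84.8))]
handle [(3103, [307.8, 229.5], [290, 186, 36, 92])]
dark [(39701, [569.9, 344.3], [434, 23, 206, 457]), (17471, [110.8, 428.9], [0, 325, 208, 155]), (3258, [321.0, 470.0], [221, 458, 201, 22]), (2987, [315.5, 355.5], [283, 324, 65, 68]), (1543, [561.3, 7.5], [444, 0, 196, 21]), (983, [370.4, 172.7], [294, 162, 127, 45])]
[[69.0, 172.0], [329.0, 172.0], [328.0, 314.0], [95.0, 313.0]] 35399.0
[[0.4008, -0.0965, 0.112], [0.3878, 0.0516, 0.112], [0.4775, 0.0595, 0.112], [0.4898, -0.0886, 0.112]] [ 0.43897148 -0.01848962  0.112     ]
[(np.float64(0.0893), np.float64(-174.9)), (np.float64(0.1487), np.float64(95.0)), (np.float64(0.0901), np.float64(5.0)), (np.float64(0.1485), np.float64(-85.2))]
handle [(4797, [200.7, 250.7], [174, 199, 54, 108])]
dark [(55146, [570.7, 295.3], [434, 0, 206, 480]), (21237, [130.9, 422.7], [0, 325, 262, 155]), (3253, [321.0, 470.1], [221, 458, 201, 22])]
```

View pics/w3.png

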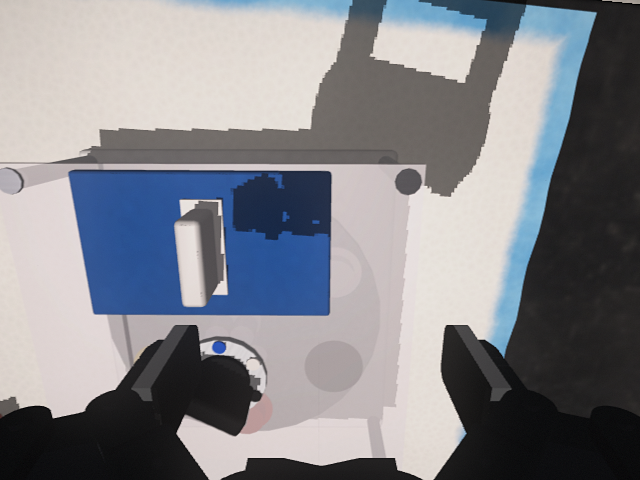

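The lid corners at (69,172), (329,172), (328,314) and (95,313) give the same centre from both views when cast onto z = 0.112, so the height fits. I'll triangulate to confirm and then go to the handle.

Run:
```python
from h import *
c1=np.load('pics/w2c.npy',allow_pickle=True).item();c2=np.load('pics/w3c.npy',allow_pickle=True).item()
for a,b in [((195,163),(69,172)),((418,162),(329,172)),((411,286),(328,314)),((207,287),(95,313)),((308,277),(193,306)),((314.5,316.5),(219,347))]: print(tri(c1,a,c2,b))
rows((0.4388,-0.0187,0.16),95.1)
```

```text
(array([ 0.40097532, -0.09701523,  0.11107655]), np.float64(3.872868115821887e-05))
(array([0.3882282 , 0.05175492, 0.10720505]), np.float64(0.0003794149943811783))
(array([0.47595619, 0.05912603, 0.11407972]), np.float64(0.0009370159525066029))
(array([ 0.48998918, -0.08878752,  0.11161476]), np.float64(5.232334462725897e-05))
(array([ 0.46112298, -0.01596788,  0.14751203]), np.float64(6.537419435992434e-05))
(array([ 0.50511596, -0.00870355,  0.11579575]), np.float64(0.00023388844514215672))
linear units [ 0.05 -1.69  1.29] n 2.0
tool roll units (5deg): -0.01 q6 -104.2
```

```bash
python3 -m jog '[{"linear":[0.05,-0.85,0.3],"roll":0},{"linear":[0,-0.84,0.3],"roll":0},{"linear":[0,0,0.5],"roll":0},{"linear":[0,0,0.6],"roll":0},{"linear":[0,0,0.66],"roll":0},{"linear":[0,0,0],"roll":0},{"linear":[0,0,0],"roll":0}]' | sed -n 1,4p;  python3 -m jog '[{"linear":[0,0,0],"roll":0},{"linear":[0,0,0],"roll":0},{"linear":[0,0,0],"roll":0},{"linear":[0,0,0],"roll":0},{"linear":[0,0,0],"roll":0},{"linear":[0,0,0],"roll":0}]' -1 60
```

```text
time_s: 3.22
position: [0.4387, -0.0195, 0.1173]
tool_rot: [[-0.996, -0.086, -0.001], [-0.086, 0.996, 0.0], [0.001, 0.0, -1.0]]
ft_force: [-0.6, 0.6, -0.1]
time_s: 3.72
position: [0.4388, -0.0188, 0.1174]
tool_rot: [[-0.996, -0.087, 0.001], [-0.087, 0.996, -0.0], [-0.001, -0.001, -1.0]]
ft_force: [-10.1, 4.8, 22.6]
grip_width: 0.0132
gripper_force: 60.2
```

```bash
python3 -m jog '[{"linear":[0,0,-0.4],"roll":0},{"linear":[0,0,-0.6],"roll":0},{"linear":[0,0,-0.6],"roll":0},{"linear":[0,0.5,0],"roll":0},{"linear":[0,0.9,0],"roll":0},{"linear":[0,0.9,0],"roll":0},{"linear":[0,0.9,0],"roll":0},{"linear":[0,0.9,0],"roll":0},{"linear":[0,0.9,0],"roll":0},{"linear":[0,0.9,0],"roll":0},{"linear":[0,0.9,0],"roll":0},{"linear":[0,0.7,0],"roll":0}]' | sed -n 1,6p;  python3 -m jog '[{"linear":[0,0.5,0],"roll":0},{"linear":[0,0,0.8],"roll":0},{"linear":[0,0,0.9],"roll":0},{"linear":[0,0,0.9],"roll":0},{"linear":[0,0,0.7],"roll":0},{"linear":[0,0,0.4],"roll":0},{"linear":[0,0,0.3],"roll":0},{"linear":[0,0,0],"roll":0},{"linear":[0,0,0],"roll":0}]'
```

```text
time_s: 4.72
position: [0.4115, 0.2826, 0.1808]
tool_rot: [[-0.996, -0.088, -0.0], [-0.088, 0.996, 0.0], [0.0, 0.0, -1.0]]
ft_force: [-0.0, -0.4, -0.6]
grip_width: 0.0129
gripper_force: 58.7
time_s: 5.47
position: [0.4105, 0.3, 0.0208]
tool_rot: [[-0.996, -0.087, -0.001], [-0.087, 0.996, -0.0], [0.001, -0.0, -1.0]]
ft_force: [0.5, 0.1, -1.1]
grip_width: 0.013
gripper_force: 58.7
```

```bash
python3 -m jog '[{"linear":[0,0,0.1],"roll":0},{"linear":[0,0,0.06],"roll":0},{"linear":[0,0,0],"roll":0},{"linear":[0,0,0],"roll":0}]' | sed -n 2,4p;  python3 -m jog '[{"linear":[0,0,0],"roll":0},{"linear":[0,0,0],"roll":0},{"linear":[0,0,0],"roll":0},{"linear":[0,0,0],"roll":0},{"linear":[0,0,-0.6],"roll":0},{"linear":[0,0,-1],"roll":0},{"linear":[0,0,-1],"roll":0},{"linear":[0,0,-1],"roll":0},{"linear":[0,0,-1],"roll":0},{"linear":[0,0,-1],"roll":0},{"linear":[0,0,-0.4],"roll":0}]' 1; python3 -c "
from h import *
rows((0.45,-0.012,0.26),95.1)"
```

```text
position: [0.4107, 0.3001, 0.0149]
tool_rot: [[-0.996, -0.087, 0.001], [-0.087, 0.996, 0.0], [-0.001, 0.0, -1.0]]
ft_force: [0.0, 0.4, -1.6]
time_s: 6.72
position: [0.4115, 0.3005, 0.2602]
tool_rot: [[-0.996, -0.087, 0.008], [-0.087, 0.996, 0.003], [-0.008, 0.003, -1.0]]
ft_force: [0.9, 0.5, 0.7]
grip_width: 0.0855
gripper_force: 0.0
linear units [-0.28 -7.87 -0.01] n 8.0
tool roll units (5deg): -0.02 q6 -72.2
```

```bash
python3 -m jog '[{"linear":[-0.3,-0.9,0],"roll":0},{"linear":[0,-0.97,0],"roll":0},{"linear":[0,-0.97,0],"roll":0},{"linear":[0,-0.97,0],"roll":0},{"linear":[0,-0.97,0],"roll":0},{"linear":[0,-0.97,0],"roll":0},{"linear":[0,-0.97,0],"roll":0},{"linear":[0,0,0],"roll":0},{"linear":[0,0,0],"roll":0},{"linear":[0,0,0],"roll":0}]'|sed -n 1,2p; python3 -c "
from h import *
s,c,im=snap('wrist','w4'); np.save('pics/w4.npy',im); np.save('pics/w4c.npy',c,allow_pickle=True)"; python3 -m jog '[{"linear":[0,-0.9,0.5],"roll":0},{"linear":[0,-0.8,0.5],"roll":0},{"linear":[0,0,0],"roll":0},{"linear":[0,0,0],"roll":0},{"linear":[0,0,0],"roll":0}]'|sed -n 1,2p; python3 -c "
from h import *
s,c,im=snap('wrist','w5'); np.save('pics/w5.npy',im); np.save('pics/w5c.npy',c,allow_pickle=True)
a=np.load('pics/w4.npy'); cv2.imwrite('pics/w45.png',cv2.resize(np.vstack([a[:400],im[:400]]),(480,600))[:,:,::-1])"
```

```text
time_s: 7.55
position: [0.4459, 0.0336, 0.2545]
time_s: 8.02
position: [0.4521, -0.0332, 0.2149]
```

View pics/w5.png

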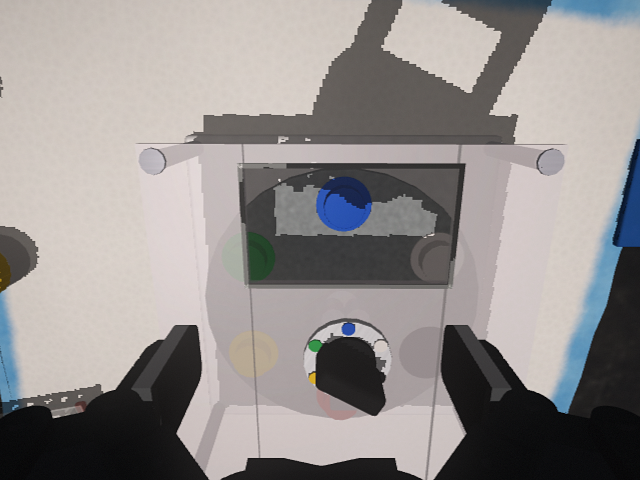

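View pics/w4.png

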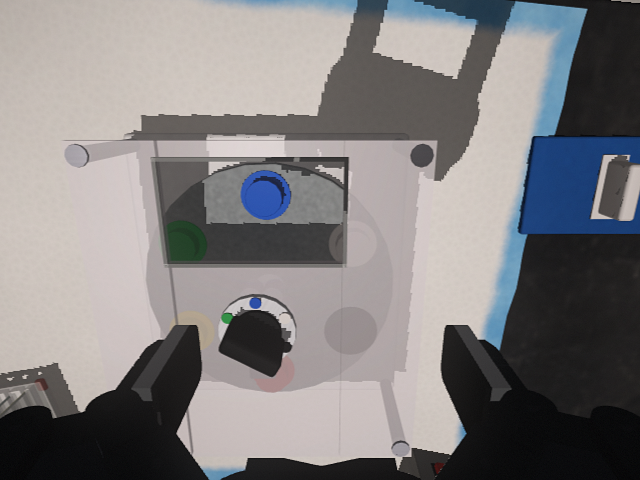

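w4 and w5 show the open port with its grey rim. The rim corners are (239,164), (465,164), (453,288), (246,288) in w5 and (151,157), (349,157), (347,266), (165,266) in w4. The blue stand lies under it at (344,204) and (266,195), the lid sits on the bench at (590,185) in w4, and the knob is at about 60°.

Run:
```python
from h import *
c4=np.load('pics/w4c.npy',allow_pickle=True).item();c5=np.load('pics/w5c.npy',allow_pickle=True).item()
i4=np.load('pics/w4.npy');i5=np.load('pics/w5.npy')
A=[(151,157),(349,157),(347,266),(165,266)];B=[(239,164),(465,164),(453,288),(246,288)]
P=[tri(c4,a,c5,b) for a,b in zip(A,B)]
for p in P: print(np.round(p[0],4),round(p[1],4))
for c,Q in((c4,A),(c5,B)):
    X=np.array([plane(c,q,.105) for q in Q]); m=X.mean(0); print('port',m, [(round(np.linalg.norm(X[i]-X[i-1]),4),round(np.degrees(np.arctan2(*(X[i]-X[i-1])[1::-1])),1)) for i in range(4)])
def blue(im):
    m=mask(im,'blue'); return [b for b in blobs(m,60) if 180<b[1][1]<360 and b[1][0]<450]
b4,b5=blue(i4),blue(i5); print(b4,b5)
print('base',plane(c4,b4[0][1],.032),plane(c5,b5[0][1],.032))
# coloured dots on the disc
for a,b in [((255.5,302.5),(348.5,328.5)),((227.5,317.5),(315.5,345.5))]: print('dot',tri(c4,a,c5,b))
for nm,im in(('4',i4),('5',i5)):
    b=(b4 if nm=='4' else b5)[0]; x,y=map(int,b[1]); cr=im[y-40:y+40,x-40:x+40]; 
    cv2.imwrite(f'pics/c{nm}.png',cv2.resize(cr,(400,400))[:,:,::-1]); print(x-40,y-40)
a=cv2.imread('pics/c4.png');b=cv2.imread('pics/c5.png'); cv2.imwrite('pics/c45.png',np.hstack([a,b]))
```

```text
[ 0.4069 -0.0842  0.1074] 0.0005
[0.3957 0.0502 0.1024] 0.0004
[0.475  0.0569 0.1052] 0.0007
[ 0.4863 -0.0776  0.1062] 0.0009
port [ 0.44079873 -0.0140085   0.105     ] [(np.float64(0.0797), np.float64(-174.8)), (np.float64(0.1356), np.float64(94.9)), (np.float64(0.0797), np.float64(5.0)), (np.float64(0.1353), np.float64(-85.1))]
port [ 0.44147454 -0.01407036  0.105     ] [(np.float64(0.0802), np.float64(-175.2)), (np.float64(0.1344), np.float64(95.0)), (np.float64(0.0802), np.float64(5.5)), (np.float64(0.1354), np.float64(-85.0))]
[(1882, [265.3, 194.9], [241, 170, 50, 50]), (99, [255.0, 302.7], [250, 298, 11, 11])] [(2359, [343.4, 203.6], [316, 177, 56, 54]), (132, [348.0, 328.6], [342, 323, 13, 12])]
base [ 0.44142014 -0.014461    0.032     ] [ 0.4412249  -0.01489918  0.032     ]
dot (array([ 0.50690419, -0.00877194,  0.11231101]), np.float64(0.000230474328846941))
dot (array([ 0.52092802, -0.02928373,  0.11300269]), np.float64(0.00044430186019108213))
225 154
303 163
```

View pics/c45.png

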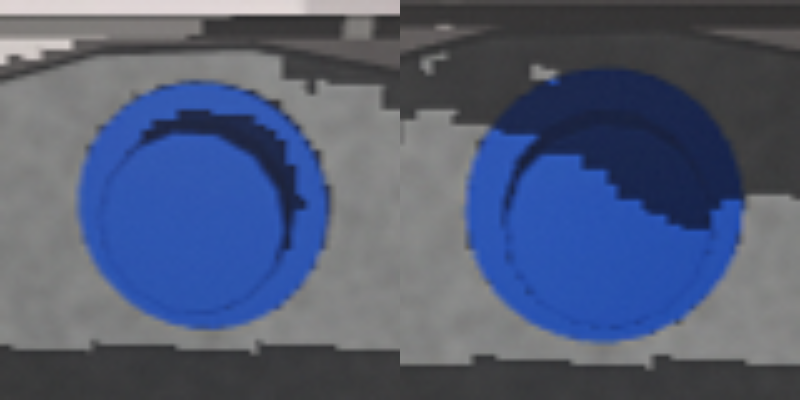

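The crops show the post top's inner circle at about (264,198.4) in w4 and (345,207.6) in w5. I'll triangulate that and move over the pots.

```bash
python3 - <<'E'
from h import *
c4=np.load('pics/w4c.npy',allow_pickle=True).item();c5=np.load('pics/w5c.npy',allow_pickle=True).item()
print('stand top',tri(c4,(264,198.4),c5,(345,207.6)))
rows((0.42,-0.33,0.26),95.1)
E
python3 -m jog '[{"linear":[0,-0.8,-0.4],"roll":0},{"linear":[0,-0.95,-0.2],"roll":0},{"linear":[0,-0.95,-0.2],"roll":0},{"linear":[0,-0.95,-0.2],"roll":0},{"linear":[0,-0.95,0],"roll":0},{"linear":[0,-0.95,0],"roll":0},{"linear":[0,0,0],"roll":0},{"linear":[0,0,0],"roll":0},{"linear":[0,0,0],"roll":0}]'|sed -n 1,2p; python3 -c "
from h import *
s,c,im=snap('wrist','w6'); np.save('pics/w6.npy',im); np.save('pics/w6c.npy',c,allow_pickle=True)"; python3 -m jog '[{"linear":[0.4,-0.8,0],"roll":0},{"linear":[0.4,-0.8,0],"roll":0},{"linear":[0,0,0],"roll":0},{"linear":[0,0,0],"roll":0},{"linear":[0,0,0],"roll":0}]'|sed -n 1,2p; python3 -c "
from h import *
s,c,im=snap('wrist','w7'); np.save('pics/w7.npy',im); np.save('pics/w7c.npy',c,allow_pickle=True)"
```

```text
stand top (array([ 0.44212421, -0.01415869,  0.0428652 ]), np.float64(0.00037775611285915706))
linear units [ 1.46 -7.32 -1.12] n 8.0
tool roll units (5deg): 0.0 q6 -114.3
time_s: 8.82
position: [0.4717, -0.2542, 0.255]
time_s: 9.28
position: [0.4454, -0.3207, 0.2549]
```

View pics/w7.png

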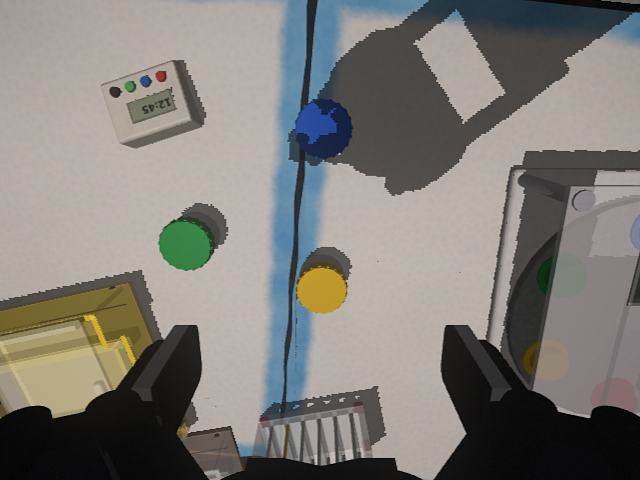

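The blue pot is at (323,128), green at (187,244) and yellow at (322,288). The timer is at (155,105), well clear. The stand top measures z ≈ 0.043, close to the stated 0.046.

```bash
cat >> h.py <<'E'
PR=dict(blue=((103,110,40),(125,255,255)),yellow=((17,120,90),(33,255,255)),green=((55,100,40),(85,255,255)))
def caps(c,im,near):
    out={}
    for k,P in near.items():
        uv=proj(c,(P[0],P[1],.042)); b=[b for b in blobs(cv2.morphologyEx(mask(im,*PR[k]),cv2.MORPH_CLOSE,np.ones((5,5))),200) if np.hypot(*(np.array(b[1])-uv))<40]
        if b: 
            cn=max(cv2.findContours(cv2.morphologyEx(mask(im,*PR[k]),cv2.MORPH_CLOSE,np.ones((5,5)))[b[0][2][1]:b[0][2][1]+b[0][2][3],b[0][2][0]:b[0][2][0]+b[0][2][2]],0,2)[0],key=cv2.contourArea)
            (x,y),r=cv2.minEnclosingCircle(cn); out[k]=((x+b[0][2][0],y+b[0][2][1]),r,b[0][1])
    return out
E
python3 - <<'E'
from h import *
near=dict(yellow=(.5234,-.3107),green=(.4909,-.4352),blue=(.3807,-.3229))
C={i:np.load(f'pics/w{i}c.npy',allow_pickle=True).item() for i in(6,7)}
O={i:caps(C[i],np.load(f'pics/w{i}.npy'),near) for i in(6,7)}
for k in near:
    for i in(6,7):
        if k in O[i]: print(k,i,np.round(O[i][k][0],1),round(O[i][k][1],1),O[i][k][2],np.round(plane(C[i],O[i][k][0],.042),4),np.round(plane(C[i],O[i][k][2],.042),4))
    if k in O[6] and k in O[7]: print('  tri',tri(C[6],O[6][k][0],C[7],O[7][k][0]),tri(C[6],O[6][k][2],C[7],O[7][k][2])[0])
rows((0.381,-0.323,0.10),95.1); print(env.observe()['q'])
E
```

```text
yellow 6 [251.1 256. ] 26.9 [250.9, 256.6] [ 0.5221 -0.3112  0.042 ] [ 0.5227 -0.3114  0.042 ]
yellow 7 [321.4 288.7] 25.7 [321.4, 289.3] [ 0.5221 -0.312   0.042 ] [ 0.5227 -0.312   0.042 ]
  tri (array([ 0.52361702, -0.31184826,  0.03823454]), np.float64(0.0002759036755234878)) [ 0.52375159 -0.31185017  0.03937662]
green 6 [108. 210.] 29.4 [108.0, 209.6] [ 0.4907 -0.4364  0.042 ] [ 0.4904 -0.4364  0.042 ]
green 7 [185.2 244.5] 27.1 [185.0, 244.6] [ 0.4901 -0.4365  0.042 ] [ 0.4902 -0.4368  0.042 ]
  tri (array([ 0.49103608, -0.43725224,  0.0400416 ]), np.float64(0.00044642357492919013)) [ 0.49091901 -0.43738969  0.03995905]
blue 6 [237.3  88.9] 36.9 [242.1, 86.9] [ 0.3823 -0.3273  0.042 ] [ 0.3805 -0.3236  0.042 ]
blue 7 [315.5 124. ] 37.9 [319.9, 127.1] [ 0.3773 -0.3297  0.042 ] [ 0.3794 -0.3259  0.042 ]
  tri (array([ 0.37985715, -0.33051666,  0.02190166]), np.float64(0.004006230737363579)) [ 0.37997393 -0.3259144   0.02873007]
linear units [1.61 0.08 3.87] n 4.0
tool roll units (5deg): 0.0 q6 -143.2
[-4.81018536e+01  2.07906343e+01  7.19772364e+01  1.64317319e-02
  8.72189826e+01 -1.43213964e+02]
```

```bash
python3 -m jog '[{"linear":[0.8,0.08,0.4],"roll":0},{"linear":[0.82,0,0.5],"roll":0},{"linear":[0,0,1],"roll":0},{"linear":[0,0,1],"roll":0},{"linear":[0,0,1],"roll":0},{"linear":[0,0,1],"roll":0},{"linear":[0,0,0.8],"roll":0},{"linear":[0,0,0.4],"roll":0},{"linear":[0,0,0],"roll":0},{"linear":[0,0,0],"roll":0}]' 1 | sed -n 1,4p; python3 -m jog '[{"linear":[0,0,0],"roll":0},{"linear":[0,0,0],"roll":0},{"linear":[0,0,0],"roll":0},{"linear":[0,0,0],"roll":0},{"linear":[0,0,0],"roll":0}]' -1 50; python3 -c "
from h import *
rows((0.4415,-0.0143,0.15),95.1)"
```

```text
time_s: 10.17
position: [0.3808, -0.3237, 0.0108]
tool_rot: [[-0.996, -0.089, -0.0], [-0.089, 0.996, 0.001], [0.0, 0.001, -1.0]]
ft_force: [-0.0, 0.4, 0.7]
time_s: 10.58
position: [0.3807, -0.3249, 0.012]
tool_rot: [[-0.996, -0.087, 0.002], [-0.087, 0.996, -0.002], [-0.001, -0.002, -1.0]]
ft_force: [-0.3, 3.3, 8.8]
grip_width: 0.0468
gripper_force: 50.3
linear units [-2.2   7.6  -3.46] n 8.0
tool roll units (5deg): -0.02 q6 -149.1
```

```bash
python3 -m jog '[{"linear":[0,0,-0.5],"roll":0},{"linear":[0,0,-1],"roll":0},{"linear":[0,0,-1],"roll":0},{"linear":[0,0,-1],"roll":0},{"linear":[-0.1,0.4,-0.1],"roll":0},{"linear":[-0.26,0.9,0],"roll":0},{"linear":[-0.26,0.9,0],"roll":0},{"linear":[-0.26,0.9,0],"roll":0},{"linear":[-0.26,0.9,0],"roll":0},{"linear":[-0.26,0.9,0],"roll":0},{"linear":[-0.26,0.9,0],"roll":0},{"linear":[-0.26,0.9,0],"roll":0}]' | sed -n 1,2p; python3 -m jog '[{"linear":[-0.26,0.6,0],"roll":0},{"linear":[-0.02,0.3,0],"roll":0},{"linear":[0,0,0],"roll":0},{"linear":[0,0,0],"roll":0},{"linear":[0,0,0],"roll":0}]'; python3 -c "
from h import *
rows((0.4415,-0.0143,0.059),95.1)
snap('wrist','w8')"
```

```text
time_s: 11.58
position: [0.433, -0.0488, 0.1548]
time_s: 12.0
position: [0.4412, -0.0147, 0.1546]
tool_rot: [[-0.996, -0.087, 0.0], [-0.087, 0.996, -0.0], [-0.0, -0.0, -1.0]]
ft_force: [-0.2, -0.9, -1.7]
grip_width: 0.0466
gripper_force: 53.0
linear units [-0.01  0.01  2.39] n 3.0
tool roll units (5deg): -0.02 q6 -112.3
```

View pics/w8.png

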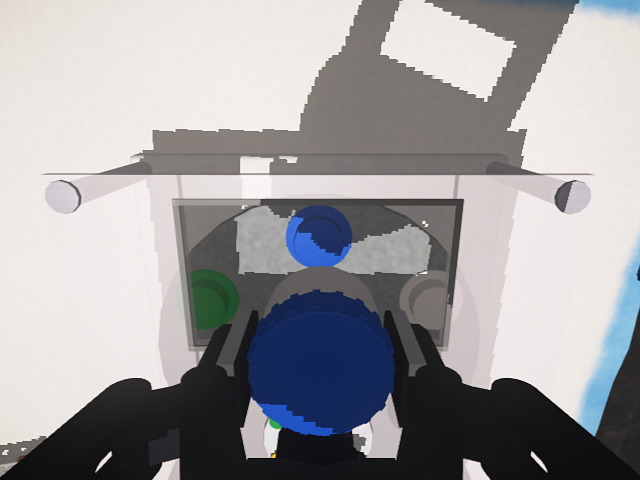

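The blue pot is held upright at (321,365) over the port, and the blue stand (319,237) is free below. Lowering it.

```bash
python3 -m jog '[{"linear":[0,0,0.6],"roll":0},{"linear":[0,0,0.7],"roll":0},{"linear":[0,0,0.6],"roll":0},{"linear":[0,0,0.35],"roll":0},{"linear":[0,0,0.13],"roll":0},{"linear":[0,0,0.03],"roll":0},{"linear":[0,0,0],"roll":0},{"linear":[0,0,0],"roll":0},{"linear":[0,0,0],"roll":0}]' | sed -n 2,6p; python3 -m jog '[{"linear":[0,0,0],"roll":0},{"linear":[0,0,0],"roll":0},{"linear":[0,0,0],"roll":0},{"linear":[0,0,-0.3],"roll":0},{"linear":[0,0,-0.8],"roll":0},{"linear":[0,0,-0.9],"roll":0},{"linear":[0,0,-0.8],"roll":0},{"linear":[0,0,-0.7],"roll":0},{"linear":[0,0,-0.7],"roll":0},{"linear":[0,0,0],"roll":0},{"linear":[0,0,0],"roll":0}]' 0.4; python3 -c "
from h import *
s,c,im=snap('wrist','w9');b=blobs(mask(im,*PR['blue']),200);print(b)
for x in b: print(plane(c,x[1],.088))
rows((0.5308,-0.0063,0.20),155.1); print(s['q'][5])"
```

```text
position: [0.4417, -0.0146, 0.0586]
tool_rot: [[-0.996, -0.086, 0.001], [-0.086, 0.996, -0.0], [-0.001, -0.0, -1.0]]
ft_force: [-0.1, 0.7, -0.8]
grip_width: 0.0468
gripper_force: 53.6
time_s: 13.72
position: [0.4417, -0.0141, 0.2271]
tool_rot: [[-0.996, -0.087, 0.003], [-0.087, 0.996, -0.001], [-0.003, -0.001, -1.0]]
ft_force: [0.3, 0.7, -0.4]
grip_width: 0.06
gripper_force: 0.0
[(5070, [614.6, 202.6], [580, 146, 60, 107]), (3771, [320.3, 225.2], [287, 184, 69, 78]), (813, [507.3, 8.3], [467, 0, 75, 23])]
[0.40516487 0.18510884 0.088     ]
[ 0.43849557 -0.01358448  0.088     ]
[0.29572491 0.08576157 0.088     ]
linear units [-2.25 -0.01  0.65] n 3.0
tool roll units (5deg): -12.02 q6 -112.3
-112.26492773656435
```

View pics/w9.png

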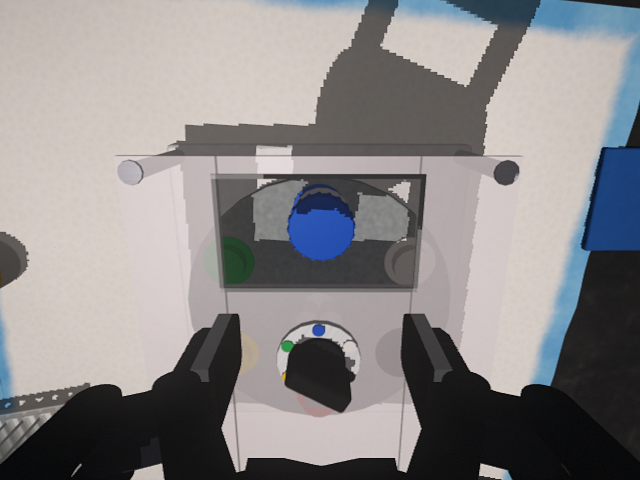

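The blue pot stands at (321,228) in the port, centred to about 2 mm. The coloured dots put the wheel axis at (0.5316,-0.0066) and the port at (0.5308,-0.0063), so they agree. Next I grip the knob.

```bash
python3 -m jog '[{"linear":[-0.75,0,0],"roll":0},{"linear":[-0.75,0,0.2],"roll":0},{"linear":[-0.75,0,0.2],"roll":0},{"linear":[0,0,0],"roll":1},{"linear":[0,0,0],"roll":1},{"linear":[0,0,0],"roll":1},{"linear":[0,0,0],"roll":1},{"linear":[0,0,0],"roll":1},{"linear":[0,0,0],"roll":1},{"linear":[0,0,0],"roll":1},{"linear":[0,0,0],"roll":1},{"linear":[0,0,0],"roll":1}]' 1|sed -n 1,2p;python3 -m jog '[{"linear":[0,0,0],"roll":1},{"linear":[0,0,0],"roll":1},{"linear":[0,0,0],"roll":1},{"linear":[0,0,0],"roll":1},{"linear":[0,0,0],"roll":1},{"linear":[0,0,0],"roll":1},{"linear":[0,0,0],"roll":1},{"linear":[0,0,0],"roll":1},{"linear":[0,0,0],"roll":1},{"linear":[0,0,0],"roll":1},{"linear":[0,0,0],"roll":1},{"linear":[0,0,0],"roll":1}]' |sed -n 1,2p;python3 -m jog '[{"linear":[0,0,0],"roll":1},{"linear":[0,0,0],"roll":1},{"linear":[0,0,0],"roll":1},{"linear":[0,0,0],"roll":0},{"linear":[0,0,0],"roll":0},{"linear":[0,0,0],"roll":0}]';python3 -c "
from h import *
rows((0.5311,-0.0065,0.12),155.1)"
```

```text
time_s: 14.77
position: [0.5304, -0.0061, 0.2083]
time_s: 15.77
position: [0.5304, -0.0061, 0.2083]
time_s: 16.27
position: [0.5308, -0.0062, 0.2093]
tool_rot: [[0.42, 0.907, -0.002], [0.907, -0.42, 0.0], [-0.0, -0.002, -1.0]]
ft_force: [-0.1, 0.7, 1.1]
grip_width: 0.0851
gripper_force: 0.0
linear units [-0.    0.01  2.23] n 3.0
tool roll units (5deg): 0.01 q6 11.4
```

```bash
python3 -m jog '[{"linear":[0,0,0.6],"roll":0},{"linear":[0,0,0.7],"roll":0},{"linear":[0,0,0.6],"roll":0},{"linear":[0,0,0.33],"roll":0},{"linear":[0,0,0],"roll":0},{"linear":[0,0,0],"roll":0}]' |sed -n 1,4p;python3 -m jog '[{"linear":[0,0,0],"roll":0},{"linear":[0,0,0],"roll":0},{"linear":[0,0,0],"roll":0},{"linear":[0,0,0],"roll":0},{"linear":[0,0,0],"roll":0},{"linear":[0,0,0],"roll":0}]' -1 60
```

```text
time_s: 16.77
position: [0.5309, -0.0062, 0.1207]
tool_rot: [[0.422, 0.907, -0.001], [0.907, -0.422, 0.0], [-0.0, -0.001, -1.0]]
ft_force: [0.0, 0.1, 0.2]
time_s: 17.27
position: [0.5324, -0.0068, 0.1216]
tool_rot: [[0.423, 0.906, 0.004], [0.906, -0.423, -0.002], [0.0, 0.004, -1.0]]
ft_force: [8.2, -4.6, 0.6]
grip_width: 0.0131
gripper_force: 61.3
```

```bash
python3 -m jog '[{"linear":[0,0.05,0],"roll":0},{"linear":[0,0,0],"roll":0.8},{"linear":[0,0,0],"roll":0.8},{"linear":[0,0,0],"roll":0.8},{"linear":[0,0,0],"roll":0.8},{"linear":[0,0,0],"roll":0.8},{"linear":[0,0,0],"roll":0.8},{"linear":[0,0,0],"roll":0.8},{"linear":[0,0,0],"roll":0.8},{"linear":[0,0,0],"roll":0.8},{"linear":[0,0,0],"roll":0.8},{"linear":[0,0,0],"roll":0.8}]' ;python3 -m jog '[{"linear":[0,0,0],"roll":0.8},{"linear":[0,0,0],"roll":0.8},{"linear":[0,0,0],"roll":0.8},{"linear":[0,0,0],"roll":0.8},{"linear":[0,0,0],"roll":0},{"linear":[0,0,0],"roll":0},{"linear":[0,0,0],"roll":0}]'
```

```text
time_s: 18.27
position: [0.5333, -0.0077, 0.1215]
tool_rot: [[0.935, 0.355, 0.001], [0.355, -0.935, -0.001], [0.001, 0.001, -1.0]]
ft_force: [0.3, -4.9, 3.7]
grip_width: 0.0133
gripper_force: 61.1
time_s: 18.85
position: [0.5334, -0.0081, 0.1215]
tool_rot: [[0.996, 0.087, 0.002], [0.087, -0.996, -0.002], [0.001, 0.002, -1.0]]
ft_force: [0.3, -6.5, 2.7]
grip_width: 0.0132
gripper_force: 61.0
```

```bash
python3 -m jog '[{"linear":[0,0,0],"roll":0},{"linear":[0,0,0],"roll":0},{"linear":[0,0,0],"roll":0},{"linear":[0,0,0],"roll":0},{"linear":[0,0,-0.5],"roll":0},{"linear":[0,0,-1],"roll":0},{"linear":[0,0,-1],"roll":0},{"linear":[0,0,-0.8],"roll":0},{"linear":[0,0,0],"roll":-1},{"linear":[0,0,0],"roll":-1},{"linear":[0,0,0],"roll":-1},{"linear":[0,0,0],"roll":-1}]' 1|sed -n 1,2p;python3 -m jog '[{"linear":[0,0,0],"roll":-1},{"linear":[0,0,0],"roll":-1},{"linear":[0,0,0],"roll":-1},{"linear":[0,0,0],"roll":-1},{"linear":[0,0,0],"roll":-1},{"linear":[0,0,0],"roll":-1},{"linear":[0,0,0],"roll":-1},{"linear":[0,0,0],"roll":-1},{"linear":[0,0,0],"roll":-1},{"linear":[0,0,0],"roll":-1},{"linear":[0,0,0],"roll":-1},{"linear":[0,0,0],"roll":-1}]' |sed -n 1,2p;python3 -m jog '[{"linear":[0,0,0],"roll":-1},{"linear":[0,0,0],"roll":-1},{"linear":[0,0,0],"roll":-1},{"linear":[0,0,0],"roll":-1},{"linear":[0,0,0],"roll":-1},{"linear":[0,0,0],"roll":-1},{"linear":[0,0,0],"roll":-1},{"linear":[0,0,0],"roll":-1},{"linear":[0,0,0],"roll":-1},{"linear":[0,0,0],"roll":-1},{"linear":[0,0,0],"roll":-1},{"linear":[0,0,0],"roll":-1}]' |sed -n 1,2p;python3 -m jog '[{"linear":[0.9,0,-0.3],"roll":-1},{"linear":[0.9,0,0],"roll":-1},{"linear":[0.5,0,0],"roll":-1},{"linear":[0,0,0],"roll":-1},{"linear":[0,0,0],"roll":-1},{"linear":[0,0,0],"roll":-1},{"linear":[0,0,0],"roll":-1},{"linear":[0,0,0],"roll":-1},{"linear":[0,0,0],"roll":0},{"linear":[0,0,0],"roll":0},{"linear":[0,0,0],"roll":0}]';python3 -c "
from h import *
state();s,c,im=snap('wrist','w10')
for k in ('green','blue'):
  for b in blobs(mask(im,*PR[k]),60):
    print(k,b,plane(c,b[1],.04)[:2],plane(c,b[1],.088)[:2],plane(c,b[1],.113)[:2])
rows((0.4908,-0.4370,0.2),95.1)"
```

```text
time_s: 19.85
position: [0.5327, -0.0069, 0.253]
time_s: 20.85
position: [0.5327, -0.0069, 0.2529]
time_s: 21.85
position: [0.5327, -0.0069, 0.2529]
time_s: 22.77
position: [0.454, 0.0401, 0.2649]
tool_rot: [[-0.996, -0.085, -0.0], [-0.085, 0.996, 0.0], [0.0, 0.0, -1.0]]
ft_force: [-0.5, -0.3, 0.0]
grip_width: 0.0854
gripper_force: 0.0
t 22.77 p [0.454  0.0401 0.2649] yaw x -175.13 g 0.0853944315913004
green (1878, [259.8, 183.0], [236, 159, 49, 49]) [ 0.43973838 -0.01353979] [ 0.43123216 -0.00723302] [ 0.42680184 -0.00394825]
green (87, [248.8, 286.3], [244, 282, 11, 10]) [ 0.53909261 -0.02011357] [ 0.5175983  -0.01294745] [ 0.50640335 -0.00921509]
blue (7011, [580.2, 218.0], [533, 173, 107, 91]) [0.44712261 0.27562897] [0.43765109 0.24413411] [0.43271801 0.22773053]
blue (613, [472.2, 6.1], [435, 0, 71, 17]) [0.28812494 0.1454876 ] [0.29943842 0.13100548] [0.30533086 0.12346272]
blue (157, [328.9, 237.8], [323, 225, 11, 21]) [0.48471896 0.05145982] [0.47033266 0.0492695 ] [0.46283979 0.04812871]
blue (97, [277.6, 301.4], [272, 297, 12, 10]) [0.55255443 0.00800004] [0.52930032 0.01149101] [0.5171888  0.01330922]
blue (68, [327.9, 220.4], [323, 212, 11, 20]) [0.46844246 0.04908359] [0.4561839  0.04720391] [0.44979923 0.0462249 ]
blue (62, [426.9, 2.6], [419, 0, 19, 7]) [0.28870368 0.11002932] [0.2999415  0.10018249] [0.30579453 0.09505393]
linear units [  0.1  -11.96   1.62] n 12.0
tool roll units (5deg): -0.04 q6 -104.8
```

View pics/w10.png

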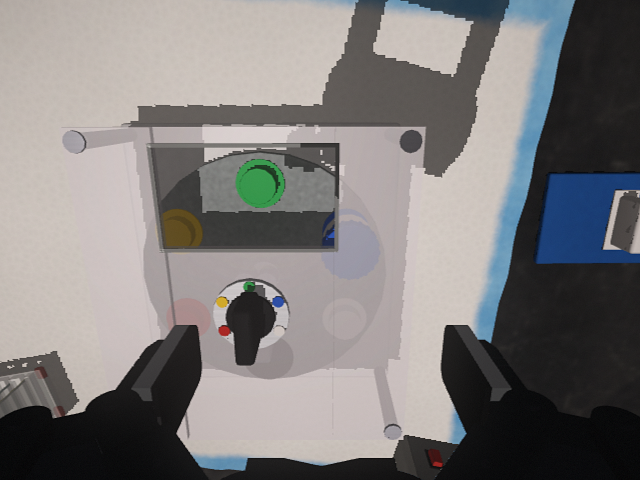

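Green has clicked to the port: its stand is at (260,183), the green dot at (249,286) and the blue pot to the right at (350,245). Next the green pot, with the fingers part open because the yellow box is near.

```bash
python3 -m jog '[{"linear":[0,-0.8,0],"roll":0},{"linear":[0,-1,0],"roll":0},{"linear":[0,-1,0],"roll":0},{"linear":[0,-1,0],"roll":0},{"linear":[0,-1,0],"roll":0},{"linear":[0,-1,0],"roll":0},{"linear":[0,-1,0],"roll":0},{"linear":[0,-1,0],"roll":0},{"linear":[0,-1,0],"roll":0},{"linear":[0,-1,0],"roll":0},{"linear":[0,-1,0],"roll":0},{"linear":[0.1,-1,0.2],"roll":0}]' 0.5|sed -n 1,2p;python3 -m jog '[{"linear":[0,-0.16,0.8],"roll":0},{"linear":[0,0,0.8],"roll":0},{"linear":[0,0,0],"roll":0},{"linear":[0,0,0],"roll":0},{"linear":[0,0,0],"roll":0}]';python3 -c "
from h import *
s,c,im=snap('wrist','w11');print(s['q'])
b=blobs(mask(im,*PR['green']),400)
for x in b: print(x,plane(c,x[1],.042))
rows((0.4908,-0.4370,0.011),95.1)"
```

```text
time_s: 23.82
position: [0.4916, -0.4327, 0.258]
time_s: 24.23
position: [0.4924, -0.437, 0.1952]
tool_rot: [[-0.996, -0.087, 0.002], [-0.087, 0.996, -0.002], [-0.002, -0.002, -1.0]]
ft_force: [0.4, 0.1, 0.1]
grip_width: 0.0641
gripper_force: 0.0
[-5.18710888e+01  3.42386686e+01  5.87950220e+01  1.84498021e-04
  8.67980928e+01 -1.46876533e+02]
(3141, [319.3, 221.7], [287, 188, 65, 66]) [ 0.49036365 -0.43736349  0.042     ]
linear units [0.05 0.02 4.62] n 5.0
tool roll units (5deg): -0.02 q6 -146.9
```

```bash
python3 -m jog '[{"linear":[0.05,0,0.8],"roll":0},{"linear":[0,0,1],"roll":0},{"linear":[0,0,1],"roll":0},{"linear":[0,0,0.9],"roll":0},{"linear":[0,0,0.6],"roll":0},{"linear":[0,0,0.3],"roll":0},{"linear":[0,0,0],"roll":0},{"linear":[0,0,0],"roll":0}]' | sed -n 1,4p; python3 -m jog '[{"linear":[0,0,0],"roll":0},{"linear":[0,0,0],"roll":0},{"linear":[0,0,0],"roll":0},{"linear":[0,0,0],"roll":0},{"linear":[0,0,0],"roll":0}]' -1 50|sed -n 2,6p;  python3 -m jog '[{"linear":[0,0,-0.5],"roll":0},{"linear":[0,0,-1],"roll":0},{"linear":[0,0,-1],"roll":0},{"linear":[0,0,-1.0],"roll":0},{"linear":[0,0.4,-0.1],"roll":0},{"linear":[0,0.9,0],"roll":0},{"linear":[0,0.9,0],"roll":0},{"linear":[0,0.9,0],"roll":0},{"linear":[0,0.9,0],"roll":0},{"linear":[0,0.9,0],"roll":0},{"linear":[0,0.9,0],"roll":0},{"linear":[0,0.9,0],"roll":0}]' |sed -n 1,6p;python3 -c "
from h import *
rows((0.4418,-0.0147,0.155),95.1)"
```

```text
time_s: 24.95
position: [0.4907, -0.4378, 0.011]
tool_rot: [[-0.996, -0.087, 0.002], [-0.087, 0.996, -0.002], [-0.002, -0.003, -1.0]]
ft_force: [0.2, 0.4, 1.3]
position: [0.4909, -0.4382, 0.0119]
tool_rot: [[-0.996, -0.087, 0.003], [-0.087, 0.996, -0.004], [-0.003, -0.004, -1.0]]
ft_force: [0.3, -0.2, 6.8]
grip_width: 0.0469
gripper_force: 51.5
time_s: 26.37
position: [0.4662, -0.1686, 0.1543]
tool_rot: [[-0.996, -0.087, 0.002], [-0.087, 0.996, -0.001], [-0.002, -0.002, -1.0]]
ft_force: [-0.2, -0.3, -1.1]
grip_width: 0.0466
gripper_force: 51.7
linear units [ 0.27  3.89 -0.02] n 4.0
tool roll units (5deg): -0.02 q6 -128.6
```

```bash
python3 -m jog '[{"linear":[0.07,0.95,0],"roll":0},{"linear":[0.07,0.95,0],"roll":0},{"linear":[0.07,0.95,0],"roll":0},{"linear":[0.06,0.8,0],"roll":0},{"linear":[0,0.24,0],"roll":0},{"linear":[0,0,0],"roll":0},{"linear":[0,0,0],"roll":0},{"linear":[0,0,0],"roll":0}]'; python3 -c "
from h import *
s,c,im=snap('wrist','w12')
z=s['position'][2]-.011+.042
for x in blobs(mask(im,*PR['green']),400): print(x,plane(c,x[1],z))
rows((0.4418,-0.0147,0.058),95.1)"
```

```text
time_s: 27.03
position: [0.4427, -0.0171, 0.1534]
tool_rot: [[-0.996, -0.086, 0.001], [-0.086, 0.996, -0.001], [-0.001, -0.001, -1.0]]
ft_force: [-1.0, 0.6, -1.2]
grip_width: 0.0463
gripper_force: 51.7
(16957, [321.0, 366.0], [247, 292, 149, 147]) [ 0.437929   -0.01607814  0.18442802]
(3348, [322.5, 235.1], [290, 204, 66, 64]) [ 0.39602025 -0.01926655  0.18442802]
linear units [0.02 0.07 2.38] n 3.0
tool roll units (5deg): -0.03 q6 -112.5
```

```bash
python3 -m jog '[{"linear":[0.02,0.06,0.6],"roll":0},{"linear":[0,0,0.7],"roll":0},{"linear":[0,0,0.6],"roll":0},{"linear":[0,0,0.3],"roll":0},{"linear":[0,0,0.13],"roll":0},{"linear":[0,0,0.05],"roll":0},{"linear":[0,0,0],"roll":0},{"linear":[0,0,0],"roll":0},{"linear":[0,0,0],"roll":0}]' | sed -n 2,6p; python3 -m jog '[{"linear":[0,0,0],"roll":0},{"linear":[0,0,0],"roll":0},{"linear":[0,0,0],"roll":0},{"linear":[0,0,-0.3],"roll":0},{"linear":[0,0,-0.8],"roll":0},{"linear":[0,0,-0.9],"roll":0},{"linear":[0,0,-0.8],"roll":0},{"linear":[0,0,-0.7],"roll":0},{"linear":[0,0,-0.7],"roll":0},{"linear":[0,0,0],"roll":0},{"linear":[0,0,0],"roll":0}]' 0.4; python3 -c "
from h import *
s,c,im=snap('wrist','w13');b=blobs(mask(im,*PR['green']),200);print(b)
for x in b: print(plane(c,x[1],.088))
rows((0.533,-0.0075,0.25),95.1)"
```

```text
position: [0.4417, -0.0143, 0.0582]
tool_rot: [[-0.996, -0.086, 0.001], [-0.086, 0.996, -0.0], [-0.001, -0.001, -1.0]]
ft_force: [-0.1, 0.6, -0.3]
grip_width: 0.0467
gripper_force: 51.7
time_s: 28.75
position: [0.4414, -0.0138, 0.2267]
tool_rot: [[-0.996, -0.087, 0.003], [-0.087, 0.996, -0.001], [-0.003, -0.001, -1.0]]
ft_force: [-0.7, 0.3, -1.4]
grip_width: 0.0598
gripper_force: 0.0
[(3791, [320.1, 226.3], [287, 185, 68, 78])]
[ 0.43890626 -0.01331007  0.088     ]
linear units [-2.31 -0.05 -0.61] n 3.0
tool roll units (5deg): -0.02 q6 -112.2
```

```bash
python3 -m jog '[{"linear":[-0.8,-0.05,0],"roll":0},{"linear":[-0.8,0,0],"roll":0},{"linear":[-0.71,0,0],"roll":0},{"linear":[0,0,0.5],"roll":0},{"linear":[0,0,0.7],"roll":0},{"linear":[0,0,0.7],"roll":0},{"linear":[0,0,0.5],"roll":0},{"linear":[0,0,0.23],"roll":0},{"linear":[0,0,0],"roll":0},{"linear":[0,0,0],"roll":0}]' 1|sed -n 1,4p; python3 -m jog '[{"linear":[0,0,0],"roll":0},{"linear":[0,0,0],"roll":0},{"linear":[0,0,0],"roll":0},{"linear":[0,0,0],"roll":0},{"linear":[0,0,0],"roll":0},{"linear":[0,0,0],"roll":0}]' -1 60
```

```text
time_s: 29.63
position: [0.5333, -0.0077, 0.1204]
tool_rot: [[-0.996, -0.087, -0.001], [-0.087, 0.996, 0.0], [0.001, 0.0, -1.0]]
ft_force: [0.5, -0.7, -0.2]
time_s: 30.13
position: [0.5335, -0.0081, 0.121]
tool_rot: [[-0.996, -0.087, 0.001], [-0.087, 0.996, -0.001], [-0.001, -0.001, -1.0]]
ft_force: [-5.2, -10.8, 12.7]
grip_width: 0.0132
gripper_force: 61.5
```

```bash
python3 -m jog '[{"linear":[0,-0.02,0],"roll":0},{"linear":[0,0,0],"roll":0.8},{"linear":[0,0,0],"roll":0.8},{"linear":[0,0,0],"roll":0.8},{"linear":[0,0,0],"roll":0.8},{"linear":[0,0,0],"roll":0.8},{"linear":[0,0,0],"roll":0.8},{"linear":[0,0,0],"roll":0.8},{"linear":[0,0,0],"roll":0.8},{"linear":[0,0,0],"roll":0.8},{"linear":[0,0,0],"roll":0.8},{"linear":[0,0,0],"roll":0.8}]'|sed -n 4,6p ;python3 -m jog '[{"linear":[0,0,0],"roll":0.8},{"linear":[0,0,0],"roll":0.8},{"linear":[0,0,0],"roll":0.8},{"linear":[0,0,0],"roll":0.8},{"linear":[0,0,0],"roll":0},{"linear":[0,0,0],"roll":0},{"linear":[0,0,0],"roll":0}]'; python3 -m jog '[{"linear":[0,0,0],"roll":0},{"linear":[0,0,0],"roll":0},{"linear":[0,0,0],"roll":0},{"linear":[0,0,0],"roll":0},{"linear":[0,0,-0.5],"roll":0},{"linear":[0,0,-1],"roll":0},{"linear":[0,0,-1],"roll":0},{"linear":[0,0,-0.8],"roll":0},{"linear":[0,0,0],"roll":-1},{"linear":[0,0,0],"roll":-1},{"linear":[0,0,0],"roll":-1},{"linear":[0,0,0],"roll":-1}]' 1|sed -n 1,2p;python3 -m jog '[{"linear":[0,0,0],"roll":-1},{"linear":[0,0,0],"roll":-1},{"linear":[0,0,0],"roll":-1},{"linear":[0,0,0],"roll":-1},{"linear":[0,0,0],"roll":-1},{"linear":[0,0,0],"roll":-1},{"linear":[0,0,0],"roll":-1},{"linear":[0,0,0],"roll":-1},{"linear":[0.8,0,-0.1],"roll":0},{"linear":[0.8,0,-0.1],"roll":0},{"linear":[0,0,0],"roll":0},{"linear":[0,0,0],"roll":0}]' |sed -n 1,2p;python3 -c "
from h import *
state();s,c,im=snap('wrist','w14')
for k in ('green','blue','yellow'):
  for b in blobs(mask(im,*PR[k]),60):
    print(k,b,plane(c,b[1],.032)[:2],plane(c,b[1],.088)[:2],plane(c,b[1],.113)[:2])
rows((0.5222,-0.3120,0.2),95.1)"
```

```text
ft_force: [-4.7, -6.1, 5.6]
grip_width: 0.013
gripper_force: 59.7
time_s: 31.72
position: [0.5328, -0.0096, 0.121]
tool_rot: [[-0.573, 0.819, -0.001], [0.819, 0.573, -0.002], [-0.001, -0.002, -1.0]]
ft_force: [-6.3, -8.2, 5.8]
grip_width: 0.0129
gripper_force: 59.8
time_s: 32.72
position: [0.5333, -0.0083, 0.2526]
time_s: 33.72
position: [0.4689, -0.0139, 0.2611]
t 33.72 p [ 0.4689 -0.0139  0.2611] yaw x -175.02 g 0.08583876341267702
green (256, [399.9, 225.1], [389, 212, 19, 22]) [0.48348725 0.06141665] [0.46930326 0.049225  ] [0.46297112 0.04378231]
green (215, [393.7, 208.8], [383, 199, 26, 32]) [0.4688262  0.05361626] [0.45685327 0.04260101] [0.45150821 0.03768348]
green (85, [350.2, 290.9], [345, 286, 11, 11]) [0.55280385 0.0230851 ] [0.5281661  0.01667431] [0.5171671  0.01381234]
blue (3618, [619.6, 212.9], [591, 163, 49, 93]) [0.45494033 0.25863802] [0.44506155 0.21670307] [0.44065138 0.19798211]
blue (176, [16.6, 333.8], [8, 318, 18, 30]) [ 0.62804165 -0.30441805] [ 0.59205715 -0.26143751] [ 0.57599264 -0.24224977]
blue (96, [19.6, 364.1], [14, 357, 13, 14]) [ 0.66343768 -0.3
[... 420 characters left out ...]
lue (62, [525.3, 381.6], [518, 376, 13, 14]) [0.63952322 0.21596802] [0.60180717 0.18046821] [0.58496964 0.16462008]
yellow (1125, [319.7, 178.5], [296, 148, 51, 50]) [ 0.44727255 -0.01550053] [ 0.43855016 -0.01609215] [ 0.43465624 -0.01635627]
yellow (396, [5.1, 240.7], [0, 219, 15, 41]) [ 0.52987628 -0.30154213] [ 0.50869628 -0.25899531] [ 0.49924092 -0.24000119]
yellow (125, [321.6, 162.5], [313, 157, 20, 13]) [ 0.43319084 -0.01503528] [ 0.42659214 -0.01569707] [ 0.42364629 -0.01599251]
yellow (105, [320.9, 275.9], [316, 271, 11, 11]) [ 0.53969865 -0.00645126] [ 0.51703732 -0.00840762] [ 0.50692065 -0.009281  ]
linear units [-0.66 -7.54  1.53] n 8.0
tool roll units (5deg): -0.02 q6 -111.2
```

```bash
python3 -m jog '[{"linear":[-0.08,-0.9,0],"roll":0},{"linear":[-0.08,-0.95,0],"roll":0},{"linear":[-0.08,-0.95,0],"roll":0},{"linear":[-0.08,-0.95,0],"roll":0},{"linear":[-0.08,-0.95,0],"roll":0},{"linear":[-0.08,-0.95,0],"roll":0},{"linear":[-0.08,-0.95,0.4],"roll":0},{"linear":[-0.1,-0.94,0.6],"roll":0},{"linear":[0,0,0.5],"roll":0},{"linear":[0,0,0],"roll":0},{"linear":[0,0,0],"roll":0},{"linear":[0,0,0],"roll":0}]' 0.6|sed -n 1,2p;python3 -c "
from h import *
s,c,im=snap('wrist','w15')
b=blobs(mask(im,*PR['yellow']),400)
for x in b: print(x,plane(c,x[1],.042))
rows((0.5222,-0.3120,0.011),95.1)"
```

```text
time_s: 34.77
position: [0.5225, -0.3091, 0.2034]
(9229, [80.3, 295.1], [0, 221, 145, 180]) [ 0.59900459 -0.49266207  0.042     ]
(2798, [315.7, 224.0], [284, 195, 64, 59]) [ 0.524543   -0.31160911  0.042     ]
linear units [ 0.02 -0.06  4.82] n 5.0
tool roll units (5deg): -0.0 q6 -136.8
```

```bash
python3 -m jog '[{"linear":[0,-0.06,0.8],"roll":0},{"linear":[0,0,1],"roll":0},{"linear":[0,0,1],"roll":0},{"linear":[0,0,1],"roll":0},{"linear":[0,0,0.7],"roll":0},{"linear":[0,0,0.3],"roll":0},{"linear":[0,0,0],"roll":0},{"linear":[0,0,0],"roll":0}]' | sed -n 1,4p; python3 -m jog '[{"linear":[0,0,0],"roll":0},{"linear":[0,0,0],"roll":0},{"linear":[0,0,0],"roll":0},{"linear":[0,0,0],"roll":0},{"linear":[0,0,0],"roll":0}]' -1 50|sed -n 2,6p;  python3 -m jog '[{"linear":[0,0,-0.5],"roll":0},{"linear":[0,0,-1],"roll":0},{"linear":[0,0,-1],"roll":0},{"linear":[0,0,-1.0],"roll":0},{"linear":[0,0,-0.1],"roll":0},{"linear":[0.9,0,0],"roll":0},{"linear":[0.4,0,0],"roll":0},{"linear":[0,0,0],"roll":0},{"linear":[0,0,0],"roll":0}]' |sed -n 1,6p;python3 -c "
from h import *
rows((0.4418,-0.0147,0.155),95.1)"
```

```text
time_s: 35.48
position: [0.5228, -0.3119, 0.0115]
tool_rot: [[-0.996, -0.088, 0.001], [-0.088, 0.996, -0.001], [-0.001, -0.001, -1.0]]
ft_force: [-0.2, 0.2, 0.3]
position: [0.523, -0.3125, 0.0127]
tool_rot: [[-0.996, -0.087, 0.003], [-0.087, 0.996, -0.003], [-0.003, -0.003, -1.0]]
ft_force: [0.3, 0.8, 6.2]
grip_width: 0.047
gripper_force: 51.1
time_s: 36.65
position: [0.4699, -0.3167, 0.1555]
tool_rot: [[-0.996, -0.086, 0.002], [-0.086, 0.996, -0.001], [-0.001, -0.002, -1.0]]
ft_force: [0.4, 0.0, -0.4]
grip_width: 0.0467
gripper_force: 51.6
linear units [ 0.05  7.58 -0.  ] n 8.0
tool roll units (5deg): -0.03 q6 -140.9
```

```bash
python3 -m jog '[{"linear":[0.05,0.9,0],"roll":0},{"linear":[0,0.95,0],"roll":0},{"linear":[0,0.95,0],"roll":0},{"linear":[0,0.95,0],"roll":0},{"linear":[0,0.95,0],"roll":0},{"linear":[0,0.95,0],"roll":0},{"linear":[0,0.95,0],"roll":0},{"linear":[0,0.7,0],"roll":0},{"linear":[0,0.28,0],"roll":0},{"linear":[0,0,0],"roll":0},{"linear":[0,0,0],"roll":0},{"linear":[0,0,0],"roll":0}]'; python3 -c "
from h import *
s,c,im=snap('wrist','w16')
z=s['position'][2]-.011+.042
for x in blobs(mask(im,*PR['yellow']),400): print(x,plane(c,x[1],z))
rows((0.4418,-0.0147,0.058),95.1)"
```

```text
time_s: 37.65
position: [0.4424, -0.0156, 0.1543]
tool_rot: [[-0.996, -0.087, 0.001], [-0.087, 0.996, -0.001], [-0.001, -0.001, -1.0]]
ft_force: [-0.2, 0.8, -1.9]
grip_width: 0.0466
gripper_force: 51.8
(16701, [320.8, 365.4], [248, 292, 146, 146]) [ 0.43747132 -0.01474267  0.18534592]
(3361, [320.3, 235.1], [287, 203, 67, 65]) [ 0.39583407 -0.0184647   0.18534592]
linear units [0.01 0.03 2.41] n 3.0
tool roll units (5deg): -0.03 q6 -112.4
```

```bash
python3 -m jog '[{"linear":[0.01,0.03,0.6],"roll":0},{"linear":[0,0,0.7],"roll":0},{"linear":[0,0,0.6],"roll":0},{"linear":[0,0,0.3],"roll":0},{"linear":[0,0,0.16],"roll":0},{"linear":[0,0,0.05],"roll":0},{"linear":[0,0,0],"roll":0},{"linear":[0,0,0],"roll":0},{"linear":[0,0,0],"roll":0}]' | sed -n 2,6p; python3 -m jog '[{"linear":[0,0,0],"roll":0},{"linear":[0,0,0],"roll":0},{"linear":[0,0,0],"roll":0},{"linear":[0,0,-0.3],"roll":0},{"linear":[0,0,-0.8],"roll":0},{"linear":[0,0,-0.9],"roll":0},{"linear":[0,0,-0.8],"roll":0},{"linear":[0,0,-0.7],"roll":0},{"linear":[0,0,-0.7],"roll":0},{"linear":[0,0,0],"roll":0},{"linear":[0,0,0],"roll":0}]' 0.4; python3 -c "
from h import *
s,c,im=snap('wrist','w17');b=blobs(mask(im,*PR['yellow']),200);print(b)
for x in b: print(plane(c,x[1],.088))
rows((0.533,-0.0083,0.25),35.1)"
```

```text
position: [0.4408, -0.0144, 0.0587]
tool_rot: [[-0.996, -0.086, -0.001], [-0.086, 0.996, -0.001], [0.001, -0.001, -1.0]]
ft_force: [-6.5, -2.0, 9.2]
grip_width: 0.0467
gripper_force: 52.9
time_s: 39.37
position: [0.4416, -0.0137, 0.2268]
tool_rot: [[-0.996, -0.087, 0.003], [-0.087, 0.996, -0.001], [-0.003, -0.001, -1.0]]
ft_force: [-0.7, 0.7, -0.8]
grip_width: 0.06
gripper_force: 0.0
[(3458, [320.4, 228.8], [286, 195, 69, 68])]
[ 0.44101539 -0.01292508  0.088     ]
linear units [-2.3  -0.07 -0.61] n 3.0
tool roll units (5deg): 11.98 q6 -112.2
```

```bash
python3 -m jog '[{"linear":[-0.8,-0.07,0],"roll":0},{"linear":[-0.8,0,0],"roll":0},{"linear":[-0.7,0,0],"roll":0},{"linear":[0,0,0],"roll":1},{"linear":[0,0,0],"roll":1},{"linear":[0,0,0],"roll":1},{"linear":[0,0,0],"roll":1},{"linear":[0,0,0],"roll":1},{"linear":[0,0,0],"roll":1},{"linear":[0,0,0],"roll":1},{"linear":[0,0,0],"roll":1},{"linear":[0,0,0],"roll":1}]' 1|sed -n 1,2p; python3 -m jog '[{"linear":[0,0,0],"roll":1},{"linear":[0,0,0],"roll":1},{"linear":[0,0,0],"roll":1},{"linear":[0,0,0.5],"roll":0},{"linear":[0,0,0.7],"roll":0},{"linear":[0,0,0.7],"roll":0},{"linear":[0,0,0.5],"roll":0},{"linear":[0,0,0.23],"roll":0},{"linear":[0,0,0],"roll":0},{"linear":[0,0,0],"roll":0}]' |sed -n 1,4p; python3 -m jog '[{"linear":[0,0,0],"roll":0},{"linear":[0,0,0],"roll":0},{"linear":[0,0,0],"roll":0},{"linear":[0,0,0],"roll":0},{"linear":[0,0,0],"roll":0},{"linear":[0,0,0],"roll":0}]' -1 60
```

```text
time_s: 40.42
position: [0.5326, -0.0082, 0.2239]
time_s: 41.25
position: [0.5331, -0.0083, 0.1204]
tool_rot: [[-0.574, 0.819, -0.001], [0.819, 0.574, 0.0], [0.001, -0.001, -1.0]]
ft_force: [0.7, -0.2, 0.5]
time_s: 41.75
position: [0.5323, -0.0088, 0.121]
tool_rot: [[-0.574, 0.819, -0.002], [0.819, 0.574, -0.001], [-0.0, -0.002, -1.0]]
ft_force: [-19.1, -10.4, 26.0]
grip_width: 0.0131
gripper_force: 61.1
```

```bash
python3 -m jog '[{"linear":[0,-0.03,-0.02],"roll":0},{"linear":[0,0,0],"roll":0.8},{"linear":[0,0,0],"roll":0.8},{"linear":[0,0,0],"roll":0.8},{"linear":[0,0,0],"roll":0.8},{"linear":[0,0,0],"roll":0.8},{"linear":[0,0,0],"roll":0.8},{"linear":[0,0,0],"roll":0.8},{"linear":[0,0,0],"roll":0.8},{"linear":[0,0,0],"roll":0.8},{"linear":[0,0,0],"roll":0.8},{"linear":[0,0,0],"roll":0.8}]'|sed -n 4,6p ;python3 -m jog '[{"linear":[0,0,0],"roll":0.8},{"linear":[0,0,0],"roll":0.8},{"linear":[0,0,0],"roll":0.8},{"linear":[0,0,0],"roll":0.8},{"linear":[0,0,0],"roll":0.8},{"linear":[0,0,0],"roll":0.8},{"linear":[0,0,0],"roll":0.8},{"linear":[0,0,0],"roll":0.8},{"linear":[0,0,0],"roll":0.8},{"linear":[0,0,0],"roll":0.8},{"linear":[0,0,0],"roll":0.8},{"linear":[0,0,0],"roll":0.8}]';python3 -m jog '[{"linear":[0,0,0],"roll":0.8},{"linear":[0,0,0],"roll":0.8},{"linear":[0,0,0],"roll":0.8},{"linear":[0,0,0],"roll":0.8},{"linear":[0,0,0],"roll":0.8},{"linear":[0,0,0],"roll":0.8},{"linear":[0,0,0],"roll":0.8},{"linear":[0,0,0],"roll":0},{"linear":[0,0,0],"roll":0},{"linear":[0,0,0],"roll":0}]'
```

```text
ft_force: [-2.0, -1.1, -3.3]
grip_width: 0.0127
gripper_force: 60.6
time_s: 43.75
position: [0.5312, -0.0087, 0.1211]
tool_rot: [[0.84, 0.542, -0.002], [0.542, -0.84, 0.0], [-0.002, -0.002, -1.0]]
ft_force: [-2.9, -0.3, -0.5]
grip_width: 0.013
gripper_force: 60.8
time_s: 44.58
position: [0.5311, -0.0084, 0.1211]
tool_rot: [[0.996, 0.09, -0.002], [0.09, -0.996, 0.001], [-0.002, -0.001, -1.0]]
ft_force: [-6.1, 2.8, -0.4]
grip_width: 0.0129
gripper_force: 60.9
```

```bash
python3 -m jog '[{"linear":[0,0,0],"roll":0},{"linear":[0,0,0],"roll":0},{"linear":[0,0,0],"roll":0},{"linear":[0,0,0],"roll":0},{"linear":[0,0,-0.5],"roll":0},{"linear":[0,0,-1],"roll":0},{"linear":[0,0,-1],"roll":0},{"linear":[0,0,-0.8],"roll":0},{"linear":[0,0,0],"roll":-1},{"linear":[0,0,0],"roll":-1},{"linear":[0,0,0],"roll":-1},{"linear":[0,0,0],"roll":-1}]' 1|sed -n 1,2p;python3 -m jog '[{"linear":[0,0,0],"roll":-1},{"linear":[0,0,0],"roll":-1},{"linear":[0,0,0],"roll":-1},{"linear":[0,0,0],"roll":-1},{"linear":[0,0,0],"roll":-1},{"linear":[0,0,0],"roll":-1},{"linear":[0,0,0],"roll":-1},{"linear":[0,0,0],"roll":-1},{"linear":[0,0,0],"roll":-1},{"linear":[0,0,0],"roll":-1},{"linear":[0,0,0],"roll":-1},{"linear":[0,0,0],"roll":-1}]' |sed -n 1,2p;python3 -m jog '[{"linear":[0,0,0],"roll":-1},{"linear":[0,0,0],"roll":-1},{"linear":[0,0,0],"roll":-1},{"linear":[0,0,0],"roll":-1},{"linear":[0,0,0],"roll":-1},{"linear":[0,0,0],"roll":-1},{"linear":[0,0,0],"roll":-1},{"linear":[0,0,0],"roll":-1},{"linear":[0,0,0],"roll":-1},{"linear":[0,0,0],"roll":-1},{"linear":[0,0,0],"roll":-1},{"linear":[0,0,0],"roll":-1}]' |sed -n 1,2p;python3 -m jog '[{"linear":[0,0,0],"roll":-1},{"linear":[0,0,0],"roll":-1},{"linear":[0,0,0],"roll":-1},{"linear":[0,0,0],"roll":-1},{"linear":[0,0,0],"roll":-1},{"linear":[0,0,0],"roll":-1},{"linear":[0,0,0],"roll":-1},{"linear":[0,0,0],"roll":-1},{"linear":[0.5,0.9,-0.2],"roll":0},{"linear":[0.5,0.9,-0.2],"roll":0},{"linear":[0,0,0],"roll":0},{"linear":[0,0,0],"roll":0}]';python3 -c "
from h import *
state();s,c,im=snap('wrist','w18')
for z in (0.105,): print('port proj', proj(c,(0.4415,-0.0145,z)))"
```

```text
time_s: 45.58
position: [0.5322, -0.009, 0.2537]
time_s: 46.58
position: [0.5322, -0.009, 0.2535]
time_s: 47.58
position: [0.5322, -0.009, 0.2535]
time_s: 48.58
position: [0.4857, 0.06, 0.2702]
tool_rot: [[-0.996, -0.09, 0.002], [-0.09, 0.996, -0.0], [-0.002, -0.0, -1.0]]
ft_force: [-0.1, -0.3, -0.3]
grip_width: 0.0857
gripper_force: 0.0
t 48.58 p [0.4857 0.06   0.2702] yaw x -174.83 g 0.08571393278405287
port proj [221.30389106 151.76892224]
```

View pics/w18.png

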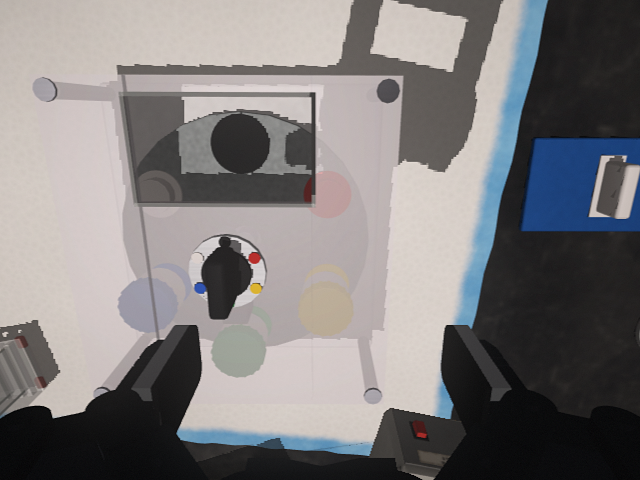

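The wheel is parked with the black place at the port (241,143) and the black dot at (225,242). The caps show through the cover: blue (148,305), green (239,350), yellow (327,308). The lid is on the bench at (585,185).

```bash
python3 -c "
from h import *
c=optics.calibration('wrist')
ax=np.array([0.532,-0.0075])
for n,p in dict(blue=(148,305),green=(239,350),yellow=(327,308)).items():
  P=plane(c,p,.088)[:2]-ax; print(n,np.hypot(*P),np.degrees(np.arctan2(P[1],P[0]))-5.1)
"; python3 -m jog '[{"linear":[0.2,0.95,0],"roll":0},{"linear":[0.2,0.95,0],"roll":0},{"linear":[0.2,0.95,0],"roll":0},{"linear":[0.2,0.95,0],"roll":0},{"linear":[0.2,0.9,0],"roll":0},{"linear":[0,0,0],"roll":0},{"linear":[0,0,0],"roll":0},{"linear":[0,0,0],"roll":0}]'|sed -n 1,2p
cat > lidm.py <<'E'
from h import *
s,c,im=snap('wrist'); q,a=lid(im); P=np.array([plane(c,p,.008) for p in q]); print(q.tolist(),a); m=P.mean(0); print('lid',m)
print([(round(np.linalg.norm(P[i]-P[i-1]),4),round(np.degrees(np.arctan2(*(P[i]-P[i-1])[1::-1])),1)) for i in range(len(P))])
rows((m[0],m[1],0.015),95.1)
E
python3 lidm.py
```

```text
blue 0.0851199648220774 -62.81870050718346
green 0.08284815212239963 -0.6011853798965889
yellow 0.08750784957410469 61.42279289545906
time_s: 49.3
position: [0.4308, 0.242, 0.2689]
[[493.0, 180.0], [481.0, 267.0], [337.0, 267.0], [338.0, 179.0]] 13405.0
lid [0.45153369 0.33615877 0.008     ]
[(np.float64(0.1492), np.float64(94.6)), (np.float64(0.0895), np.float64(4.3)), (np.float64(0.1481), np.float64(-85.1)), (np.float64(0.0904), np.float64(-175.0))]
linear units [-0.72  2.31  6.35] n 7.0
tool roll units (5deg): -0.04 q6 -79.4
```

The lid was knocked about 5 cm, to (0.4515, 0.336). It is still flat and square at about 95°. I'll move over it and re-measure from closer.

```bash
python3 -m jog '[{"linear":[-0.24,0.77,0.2],"roll":0},{"linear":[-0.24,0.77,0.4],"roll":0},{"linear":[-0.24,0.77,0.6],"roll":0},{"linear":[0,0,0.8],"roll":0},{"linear":[0,0,0],"roll":0},{"linear":[0,0,0],"roll":0},{"linear":[0,0,0],"roll":0}]'|sed -n 1,2p; python3 lidm.py
```

```text
time_s: 49.93
position: [0.4518, 0.3362, 0.191]
[[418.0, 157.0], [411.0, 266.0], [231.0, 267.0], [223.0, 157.0]] 20964.0
lid [0.45123778 0.33749026 0.008     ]
[(np.float64(0.1488), np.float64(94.8)), (np.float64(0.0889), np.float64(5.2)), (np.float64(0.1493), np.float64(-84.8)), (np.float64(0.0898), np.float64(-175.1))]
linear units [0.03 0.03 4.41] n 5.0
tool roll units (5deg): -0.04 q6 -70.3
```

```bash
python3 -m jog '[{"linear":[0.03,0.03,1],"roll":0},{"linear":[0,0,1],"roll":0},{"linear":[0,0,1],"roll":0},{"linear":[0,0,0.8],"roll":0},{"linear":[0,0,0.42],"roll":0},{"linear":[0,0,0.19],"roll":0},{"linear":[0,0,0],"roll":0},{"linear":[0,0,0],"roll":0}]'|sed -n 1,4p;python3 -m jog '[{"linear":[0,0,0],"roll":0},{"linear":[0,0,0],"roll":0},{"linear":[0,0,0],"roll":0},{"linear":[0,0,0],"roll":0},{"linear":[0,0,0],"roll":0},{"linear":[0,0,0],"roll":0}]' -1 60|sed -n 2,6p; python3 -m jog '[{"linear":[0,0,-0.4],"roll":0},{"linear":[0,0,-0.9],"roll":0},{"linear":[0,0,-1],"roll":0},{"linear":[0,0,-1],"roll":0},{"linear":[0,0,-0.9],"roll":0},{"linear":[0,0,0],"roll":0},{"linear":[0,0,0],"roll":0}]'; python3 -c "
from h import *
rows((0.4418,-0.0147,0.185),95.1)"
```

```text
time_s: 50.65
position: [0.4506, 0.3384, 0.0146]
tool_rot: [[-0.996, -0.087, 0.003], [-0.087, 0.996, 0.001], [-0.003, 0.001, -1.0]]
ft_force: [0.0, 0.2, -0.8]
position: [0.4495, 0.3383, 0.0133]
tool_rot: [[-0.996, -0.087, 0.0], [-0.087, 0.996, -0.0], [-0.0, -0.0, -1.0]]
ft_force: [-8.7, -2.6, 20.0]
grip_width: 0.013
gripper_force: 60.4
time_s: 51.73
position: [0.4497, 0.3385, 0.1823]
tool_rot: [[-0.996, -0.087, 0.003], [-0.087, 0.996, 0.001], [-0.003, 0.001, -1.0]]
ft_force: [0.0, -0.4, -2.2]
grip_width: 0.0134
gripper_force: 58.8
linear units [ 0.97 -8.78 -0.08] n 9.0
tool roll units (5deg): -0.02 q6 -70.1
```

```bash
python3 -m jog '[{"linear":[0.1,-0.7,0],"roll":0},{"linear":[0.1,-0.9,0],"roll":0},{"linear":[0.1,-0.9,0],"roll":0},{"linear":[0.1,-0.9,0],"roll":0},{"linear":[0.1,-0.9,0],"roll":0},{"linear":[0.1,-0.9,0],"roll":0},{"linear":[0.1,-0.9,0],"roll":0},{"linear":[0.1,-0.9,0],"roll":0},{"linear":[0.1,-0.9,0],"roll":0},{"linear":[0.1,-0.88,0],"roll":0},{"linear":[0,0,0],"roll":0},{"linear":[0,0,0],"roll":0}]'|sed -n 1,6p
cat > l2.py <<'E'
from h import *
s,c,im=snap('wrist'); z=s['position'][2]-.0134+.008; q,a=lid(im); P=np.array([plane(c,p,z) for p in q]); m=P.mean(0); print(q.tolist(),'lid',m,'tcp',s['position'])
print([(round(np.linalg.norm(P[i]-P[i-1]),4),round(np.degrees(np.arctan2(*(P[i]-P[i-1])[1::-1])),1)) for i in range(len(P))])
d=np.array([0.4415,-0.0147,.0])-m; d+=s['position']; rows((d[0],d[1],0.119),95.1)
E
python3 l2.py
```

```text
time_s: 52.73
position: [0.4393, -0.0163, 0.1793]
tool_rot: [[-0.996, -0.084, -0.003], [-0.084, 0.996, 0.001], [0.003, 0.001, -1.0]]
ft_force: [0.5, -0.2, -1.0]
grip_width: 0.0128
gripper_force: 59.0
[[524.0, 216.0], [496.0, 399.0], [145.0, 396.0], [119.0, 215.0]] lid [ 0.43519507 -0.01512815  0.17391733] tcp [ 0.43934242 -0.01628346  0.17931733]
[(np.float64(0.1467), np.float64(94.6)), (np.float64(0.079), np.float64(4.7)), (np.float64(0.1473), np.float64(-85.9)), (np.float64(0.0777), np.float64(-175.7))]
linear units [-0.16 -0.03  1.51] n 2.0
tool roll units (5deg): -0.04 q6 -112.4
```

```bash
python3 -m jog '[{"linear":[0,0,0.5],"roll":0},{"linear":[0,0,0.5],"roll":0},{"linear":[0,0,0.3],"roll":0},{"linear":[0,0,0.15],"roll":0},{"linear":[0,0,0.05],"roll":0},{"linear":[0,0,0],"roll":0},{"linear":[0,0,0],"roll":0},{"linear":[0,0,0],"roll":0}]'|sed -n 2,6p; python3 -c "
from h import *
state()"
```

```text
position: [0.4405, -0.0149, 0.1215]
tool_rot: [[-0.996, -0.088, 0.001], [-0.088, 0.996, -0.0], [-0.001, -0.001, -1.0]]
ft_force: [-0.3, -0.0, -1.1]
grip_width: 0.0128
gripper_force: 59.0
t 53.45 p [ 0.4405 -0.0149  0.1215] yaw x -174.97 g 0.0127857264164998
```

```bash
python3 -m jog '[{"linear":[0.02,0,0.05],"roll":0},{"linear":[0,0,0.04],"roll":0},{"linear":[0,0,0],"roll":0},{"linear":[0,0,0],"roll":0}]'|sed -n 2,4p; python3 -m jog '[{"linear":[0,0,0],"roll":0},{"linear":[0,0,0],"roll":0},{"linear":[0,0,0],"roll":0},{"linear":[0,0,0],"roll":0},{"linear":[0,0,-0.4],"roll":0},{"linear":[0,0,-0.8],"roll":0},{"linear":[0,0,-1],"roll":0},{"linear":[0,0,-0.9],"roll":0},{"linear":[0,0,-0.3],"roll":0},{"linear":[0,0,0],"roll":0},{"linear":[0,0,0],"roll":0},{"linear":[0,0,0],"roll":0}]' 1; python3 -c "
from h import *
s,c,im=snap('wrist','w19'); q,a=lid(im); P=np.array([plane(c,p,.112) for p in q]); print(q.tolist(),'lid',P.mean(0))
print([(round(np.linalg.norm(P[i]-P[i-1]),4),round(np.degrees(np.arctan2(*(P[i]-P[i-1])[1::-1])),1)) for i in range(len(P))])"
```

```text
position: [0.4396, -0.0152, 0.1188]
tool_rot: [[-0.996, -0.087, 0.002], [-0.087, 0.996, -0.001], [-0.002, -0.001, -1.0]]
ft_force: [-5.1, 1.1, 16.1]
time_s: 54.78
position: [0.4388, -0.015, 0.252]
tool_rot: [[-0.996, -0.087, -0.002], [-0.087, 0.996, 0.001], [0.002, 0.001, -1.0]]
ft_force: [0.2, -0.2, -0.5]
grip_width: 0.0854
gripper_force: 0.0
[[431.0, 169.0], [421.0, 293.0], [219.0, 292.0], [209.0, 170.0]] lid [ 0.44143659 -0.0138568   0.112     ]
[(np.float64(0.1485), np.float64(95.2)), (np.float64(0.0904), np.float64(4.9)), (np.float64(0.1484), np.float64(-85.4)), (np.float64(0.0889), np.float64(-175.0))]
```

View pics/w19.png

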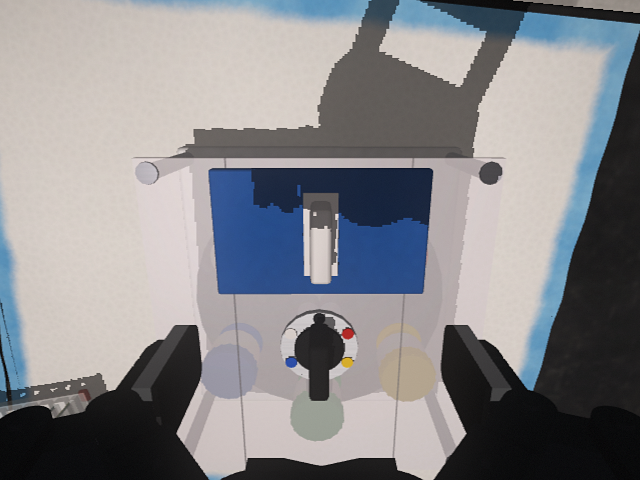

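The lid lies squarely over the port, centred at (320,231) to about 1 mm. The wheel is parked with the black dot at (320,318), and the caps are upright on their stands: blue (230,372), green (317,414), yellow (408,374). Handing in.

```bash
python3 -c "
from h import *
c=optics.calibration('wrist')
ax=np.array([0.532,-0.0075])
for n,p in dict(blue=(230,372),green=(317,414),yellow=(408,374)).items():
  P=plane(c,p,.088)[:2]-ax; print(n,np.hypot(*P),np.degrees(np.arctan2(P[1],P[0]))-5.1)
print(env.close_job())"
```

```text
blue 0.08428618124094052 -63.18130803002681
green 0.08137375466038897 -1.0554685495573883
yellow 0.08637105644300767 62.00374846402594
the job is handed in; nothing more can be done
None
```

The job is handed in, with no verdict shown: the blue, green and yellow pots (no red one was there) are upright on their stands, 4–9 mm off centre by a rough last look through the cover (limit 12 mm). The wheel is parked at black, the lid is square over the port to about 1 mm, and the bystanders were not touched.

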